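# Sort levelling feet by drag

## Task

One of the three levelling feet standing under the front of the riser has a glazed sole that slides too easily; they look alike, so drag each one forward along the desk, without lifting it, until its base is fully out from under the riser's board, and feel how hard it pulls. Stand the slippery foot upright in the red tray and leave the two that grip standing upright on the open desk in front of the riser. Leave everything else where it is.

Things in the scene. Friction and masses are not known exactly. Their poses are not given: they have to be found in the camera images.
- riser: bench riser, fixed: pale wooden board 140 mm deep (x), 360 wide (y), 14 thick, on two 10 mm grey end panels; its underside 190 mm and top 204 mm above the desk; things up to 85 mm tall stand on its rear part. Origin on the desk under the board's centre; -x points to its open front
- riser_front (a point): middle of the board's lower front edge, 70 mm in front of the riser's origin, 190 mm up; axes as the riser. The three feet stand in a row 95 mm apart, stems 15 mm behind this edge, so a tool coming straight down strikes the board: lean it about 40 degrees, reaching in from the front
- foot_a (a point): steel levelling foot, one of three lookalikes: round base 70 mm across, 22 mm high; upright stem 18 mm thick, 27 to 83 mm above the desk; 0.66 to 0.75 kg with its captive rubber sole (1.5 mm play). Point on the stem's axis 42 mm above the sole's underside, z up. Dragged under its own weight a sound sole takes 2.5 to 4.5 N (coefficient about 0.5), a glazed one under 1.2 N (about 0.1); more if pressed down
- foot_b (a point): steel levelling foot, one of three lookalikes: round base 70 mm across, 22 mm high; upright stem 18 mm thick, 27 to 83 mm above the desk; 0.66 to 0.75 kg with its captive rubber sole (1.5 mm play). Point on the stem's axis 42 mm above the sole's underside, z up. Dragged under its own weight a sound sole takes 2.5 to 4.5 N (coefficient about 0.5), a glazed one under 1.2 N (about 0.1); more if pressed down
- foot_c (a point): steel levelling foot, one of three lookalikes: round base 70 mm across, 22 mm high; upright stem 18 mm thick, 27 to 83 mm above the desk; 0.66 to 0.75 kg with its captive rubber sole (1.5 mm play). Point on the stem's axis 42 mm above the sole's underside, z up. Dragged under its own weight a sound sole takes 2.5 to 4.5 N (coefficient about 0.5), a glazed one under 1.2 N (about 0.1); more if pressed down
- tray_in (a point): centre of the inner floor of the red square reject tray, fixed to the desk: 115 mm square outside, walls 4 mm thick and 24 mm high above the desk, inner floor 107 mm square, 4 mm above the desk; z up, x and y along its walls
- microscope: tall white microscope, fixed, right of the riser (-y side): reaches 200 mm in front of and 110 mm to either side of this point and 770 mm up, with eyepieces overhanging the front at 0.4 m: carry the arm round in front of it, close to the robot
- eyepiece_by (a point): spare eyepiece, black and white, 35 mm across, 50 mm tall, standing; point at half its height. Bystander, to be left where it stands.
- oil_by (a point): small dropper bottle with yellow liquid and black cap, 26 mm across, 74 mm tall, standing under the riser behind the gap between two feet; point at half its height. Bystander, to be left where it stands.
- timer_by (a point): flat bench timer, 58x70x19 mm; point at half its height. Bystander, to be left where it stands.
- cover_by (a point): small green and white cover-glass box, 32x34x18 mm; point at half its height. Bystander, to be left where it stands.
Not all that is in view belongs to the job. What is shaped like the part that bears foot_a but yellow is not meant.

How it is judged:
On the way, in this order (a step that is already met when the one before it is completed fails the run):
1. a first foot has been dragged out from under the riser's board (x of any of foot_a, foot_b, foot_c in the frame of riser_front below -0.037 m), for 0.2 s.
2. a second foot has been dragged out ((x of each of foot_b, foot_c in the frame of riser_front below -0.037 m or x of each of foot_a, foot_c in the frame of riser_front below -0.037 m or x of each of foot_a, foot_b in the frame of riser_front below -0.037 m)), for 0.2 s.
3. the third foot has been dragged out as well (x of each of foot_a, foot_b, foot_c in the frame of riser_front below -0.037 m), for 0.2 s.
At the end, for the whole second after the job is handed in: The slippery foot stands upright (within 0.1 rad) and still on the floor of the red tray, axis within 32 mm of its centre; the two gripping feet stand upright and still on the desk, outside the tray, each axis more than 37 mm in front of the riser's front edge (whole base out) (horizontal distance between slippery_sole and tray_in below 0.032 m and height (world z) of slippery_sole below 0.01 m and x of each of gripping_sole_1, gripping_sole_2 in the frame of riser_front below -0.037 m and height (world z) of each of gripping_sole_1, gripping_sole_2 below 0.004 m and horizontal distance between each of gripping_sole_1, gripping_sole_2 and tray_in above 0.08 m and angle between each of foot_a, foot_b, foot_c's own z axis and vertical below 0.1 rad and linear speed of each of foot_a_body, foot_b_body, foot_c_body below 0.02 m/s); the robot touches nothing.
It fails at once if a foot is lifted more than 12 mm off the desk before its base is out from under the riser's board (axis less than 30 mm in front of the front edge) ((height (world z) of foot_a above 0.054 m and x of foot_a in the frame of riser_front above -0.03 m) or (height (world z) of foot_b above 0.054 m and x of foot_b in the frame of riser_front above -0.03 m) or (height (world z) of foot_c above 0.054 m and x of foot_c in the frame of riser_front above -0.03 m)).
It fails at once if a foot is tipped over (more than 0.5 rad) (angle between any of foot_a, foot_b, foot_c's own z axis and vertical above 0.5 rad).
It fails at once if a bystander (eyepiece, dropper bottle, timer, cover-glass box) is moved more than 20 mm (distance of any of eyepiece_by, oil_by, timer_by, cover_by from where it was at the start of the episode above 0.02 m).
It also fails if it takes over 72 s, if anything falls off the work surface, if the arm or the gripper's body presses on something with over 40 N, if the wrist force passes 120 N, or if a joint passes its speed limit or range.

## Robot

A 6-joint arm with a two-finger parallel gripper is mounted at the origin on a cart in front of the work surface, level with it; the furniture and walls round the work are solid. World frame = base frame: x ahead of the robot, y to its left, z up, the work surface at z = 0. Lengths are in m, angles in rad, forces in N, time in s.
With the tool pointing down it reaches from about 0.35 to 0.85 m from the base axis. Payload 8.1 kg.
Tool frame: the origin (TCP) lies at the very end of the fingers, on their centre line; the grasp point (between the pads) lies 19 mm behind it; z points along the fingers, y is the direction in which the jaws open and shut (so a half turn about z gives the same grasp; the last joint's range is limited). The gripper opens to 85 mm and grips with 20 to 120 N. Pads are 22 mm wide; open, the fingers measure 114 mm over their backs; the gripper's body (76 mm by 85 mm) begins 54 mm behind the grasp point. The pads swing forward as they close: fully open they stand 13 mm farther back than shut.
Start: joints at [-1.38, 0.13, 1.488, -0, 1.523, -0.085], TCP at [0.163, -0.577, 0.231] pointing down, gripper open.
Joint ranges: [-2.96, 2.96], [-0.89, 2.26], [0.02, 2.5], [-1.34, 4.48], [0, 2.73], [-2.66, 2.66]. Speed limits (rad/s): [2.39, 2.39, 2.79, 3.14, 3.14, 3.14].

## Interface

Orientations are given as a rotation vector (axis times angle).
In Python, from workcell import readout, read_camera, camera_model, bot, regions_of, tip_of gives the robot as it stands.
- The arm moves only by the tool move_arm, never from a script. Its argument "plan" is a list of rows, each an object with "jaw": the finger opening in m, from 0 to 0.0854; "offset": the shift along the tool's x, y, z in m, a list of three; "spin": the turn about the tool's z in rad. A call has 1 to 10 rows; each row is the pose to reach, as a shift and turn from the pose commanded when the call began, along the tool's axes at that moment; what a row does not reach only later rows make up. A row lasts 1/10 s, in which the tool goes at most 50 mm and 8.59 degrees, less where a joint would pass 70% of its speed; a pose out of reach is approached as far as the arm can. A call with a gripper value outside its range is refused whole. The fingers move at their own pace and stop on an object; "force" is the grip in N (left out, the last holds). Time passes only in rows, so rows that repeat a pose let the fingers close. It gives the time, the measured TCP pose, the force and the opening at its end, in the units of the state.
- readout.sense(): the state, without advancing time (a new reading comes with each control period).
- read_camera(name): name is "side" or "top"; returns the picture (400x640x3 uint8, blue, green, red); there is no depth.
- camera_model(name): a dict with "fx", "fy", "cx", "cy" (pixels), "xyz" and "rotation" of the camera in the world. Camera axes: x right, y up, looking along -z (the intrinsics and any distortion apply to the point x, -y, -z); pixel columns grow to the right and rows downward; lengths in m; the calibration is good to about 2 mm. A picture is of the moment at which its call begins. camera_model takes no time and is no camera call.
- bot.close_job(): hands the job in, once; it reports no verdict.
Trained networks look in the newest picture that a camera, given by its name, has taken for a name from the list of things; names that differ only in an ending like _2 or _b are one class to them, and where a whole thing is asked for, a point or a joint stands for the part that bears it (a point fixed in the world has none). Each returns a list of dicts, best first, with "conf" (0 to 1); they miss things now and then, are a little off and sometimes report something else, mostly with a low value. They report only what shows in the picture. A call takes as long as a camera call. They do not tell look-alikes from the thing itself.
- regions_of(name, camera): "region" (400x640 bool, what is visible of it) and "box" ([left, top, width, height] in pixels, round what is visible of it).
- tip_of(name, camera): "at" ([row, column] in pixels: a listed point, or the origin of a listed thing).
The state is a dict: "time": time; "q": joint angles; "joint_velocities": joint speeds; "tau": joint torques, N m; "tcp_pos": TCP position; "eef_rot": TCP orientation; "ft_force": force on the tool from outside, world axes, zero at the start; "wrist_torque": the same for the moment, N m; "finger_gap": opening from 0.0 (shut) to 1.0 (fully open).
Only numpy, scipy, OpenCV 4.12 (cv2) and the standard library are available. Lean on these libraries where they do the work, as an engineer would, in place of code of your own. Each camera call takes 0.05 s, during which the arm holds its last target.

## Working session

There is one attempt and no reset: what is moved stays moved. The work goes in short steps, Python scripts to look and compute and a tool call to move; the robot and the scene stay as the last step left them, time stands still between calls to the robot, and variables do not carry over. Pictures are saved under pics/ and viewed, and the job is handed in when it is done.

Besides the shell and the picture viewer there is one more tool, called after "Request:" in YAML: its name, and indented under it one key for each argument. move_arm: Moves the arm, as the interface text tells. Its arguments: {"type":"object","properties":{"plan":{"type":"array","items":{"type":"object","properties":{"jaw":{"type":"number"},"offset":{"type":"array","items":{"type":"number"}},"spin":{"type":"number"}}}},"force":{"type":"number"}},"required":["plan"]}

```bash
ls; mkdir -p pics; python3 - <<'E'
from workcell import readout, read_camera, camera_model, bot, regions_of, tip_of
import cv2
print(readout.sense())
for c in ("side","top"):
    im=read_camera(c); cv2.imwrite(f"pics/{c}0.png",im)
    m=camera_model(c); print(c,m)
    for n in ["riser","riser_front","foot_a","tray_in","microscope","eyepiece_by","oil_by","timer_by","cover_by"]:
        print(n,[(round(d["conf"],2),[round(float(v)) for v in d["at"]]) for d in tip_of(n,c)])
E
```

```text
pics
{'time': 0.0, 'q': array([-1.38037727e+00,  1.31164733e-01,  1.48930089e+00, -1.70474004e-05,
        1.52299222e+00, -8.53885596e-02]), 'joint_velocities': array([ 0.00019154,  0.00086844, -0.00076969, -0.0010102 ,  0.00044116,
        0.00027998]), 'tau': array([ 3.26009547e-05, -5.69389594e+01, -5.00552559e+01, -1.11221798e-04,
        1.47300301e-02,  5.48059143e-05]), 'tcp_pos': array([ 0.16331076, -0.57676811,  0.23023043]), 'eef_rot': array([-3.10992317e+00, -4.31611088e-01,  1.80392727e-04]), 'ft_force': array([ 0.19478692, -0.60948633, -0.31279789]), 'wrist_torque': array([ 0.02424468, -0.02548894,  0.04155358]), 'finger_gap': 1.0028500278387313}
side {'fx': 399.93514462775414, 'fy': 399.93514462775414, 'cx': 322.98901170647247, 'cy': 204.0331235125048, 'xyz': array([ 0.21078131, -0.52698482,  0.53590978]), 'rotation': array([ 1.06152638, -0.26440164, -0.45143742])}
riser []
riser_front [(0.76, [169, 334])]
foot_a [(0.72, [243, 364]), (0.59, [208, 320])]
tray_in [(0.89, [208, 244])]
microscope []
eyepiece_by [(0.66, [191, 287])]
oil_by []
timer_by [(0.84, [248, 246]), (0.52, [193, 288])]
cover_by [(0.8, [278, 269])]
top {'fx': 448.5216361343783, 'fy': 448.5216361343783, 'cx': 319.27188373696475, 'cy': 199.44531286065973, 'xyz': array([0.02881467, 0.04030929, 1.24838544]), 'rotation': array([ 0.37749702, -0.31048993, -1.35403542])}
riser []
riser_front [(0.64, [165, 312])]
foot_a [(0.92, [184, 284]), (0.73, [147, 239]), (0.58, [194, 343]), (0.56, [192, 311])]
tray_in [(0.71, [226, 218])]
microscope [(0.42, [167, 334]), (0.23, [262, 325])]
eyepiece_by [(0.52, [180, 230])]
oil_by [(0.45, [166, 336])]
timer_by [(0.86, [254, 275])]
cover_by [(0.53, [263, 325])]
```

View pics/side0.png

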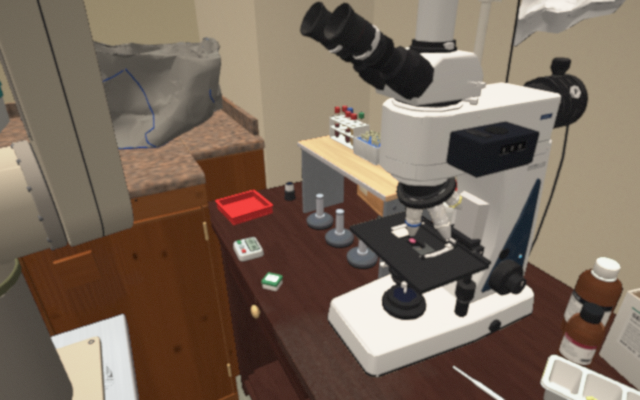

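View pics/top0.png

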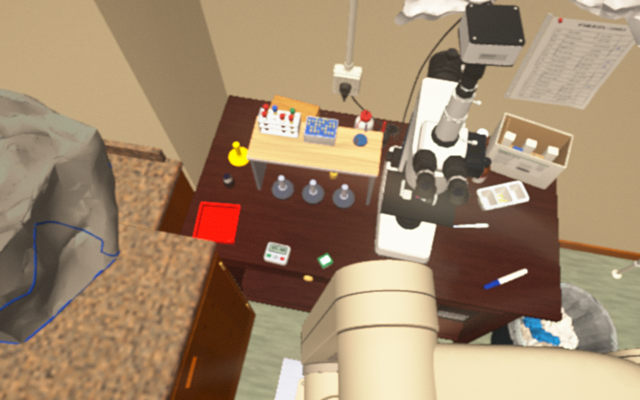

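```bash
cat > h.py <<'E'
import numpy as np, cv2
from scipy.spatial.transform import Rotation as R
from workcell import readout, read_camera, camera_model, bot, regions_of, tip_of
def ray(c,row,col):
    m=camera_model(c); d=np.array([(col-m['cx'])/m['fx'],-(row-m['cy'])/m['fy'],-1.])
    return np.array(m['xyz']), R.from_rotvec(m['rotation']).apply(d)
def onz(c,row,col,z):
    o,d=ray(c,row,col); return o+d*(z-o[2])/d[2]
def proj(c,p):
    m=camera_model(c); q=R.from_rotvec(m['rotation']).inv().apply(np.asarray(p)-m['xyz'])
    return m['cy']-m['fy']*q[...,1]/-q[...,2], m['cx']+m['fx']*q[...,0]/-q[...,2]
E
python3 - <<'E'
from h import *
for c in ("side","top"):
    im=cv2.imread(f"pics/{c}0.png")
    for n,z in [("riser_front",.19),("foot_a",.042),("tray_in",.004),("eyepiece_by",.025),("oil_by",.037),("timer_by",.0095),("cover_by",.009)]:
        for d in tip_of(n,c): print(c,n,round(d["conf"],2),np.round(d["at"]), np.round(onz(c,*d["at"],z),3))
    for d in regions_of("foot_a",c): print(c,"reg",round(d["conf"],2),d["box"])
    a=(slice(120,300),slice(190,390)) if c=="top" else (slice(120,300),slice(200,400))
    cv2.imwrite(f"pics/{c}0z.png",cv2.resize(im[a],None,fx=3.3,fy=3.3,interpolation=cv2.INTER_CUBIC))
E
```

```text
side riser_front 0.76 [169. 334.] [0.619 0.18  0.19 ]
side foot_a 0.72 [243. 364.] [0.644 0.085 0.042]
side foot_a 0.59 [208. 320.] [0.636 0.28  0.042]
side tray_in 0.89 [208. 244.] [0.482 0.442 0.004]
side eyepiece_by 0.66 [191. 287.] [0.616 0.444 0.025]
side timer_by 0.84 [248. 246.] [0.421 0.244 0.009]
side timer_by 0.52 [193. 288.] [0.627 0.458 0.009]
side cover_by 0.8 [278. 269.] [0.426 0.113 0.009]
side reg 0.81 [347.7, 239.4, 31.8, 30.7]
side reg 0.77 [309.2, 193.6, 22.6, 34.7]
side reg 0.6 [326.6, 212.9, 30.7, 33.8]
top riser_front 0.64 [165. 312.] [0.632 0.18  0.19 ]
top foot_a 0.92 [184. 284.] [0.634 0.268 0.042]
top foot_a 0.73 [147. 239.] [0.734 0.437 0.042]
top foot_a 0.58 [194. 343.] [0.636 0.085 0.042]
top foot_a 0.56 [192. 311.] [0.624 0.183 0.042]
top tray_in 0.71 [226. 218.] [0.478 0.436 0.004]
top eyepiece_by 0.52 [180. 230.] [0.623 0.438 0.025]
top oil_by 0.45 [166. 336.] [0.729 0.125 0.037]
top timer_by 0.86 [254. 275.] [0.421 0.248 0.01 ]
top cover_by 0.53 [263. 325.] [0.423 0.1   0.009]
top reg 0.81 [272.7, 178.1, 20.6, 22.8]
top reg 0.81 [301.7, 183.3, 26.9, 23.0]
top reg 0.75 [332.2, 186.3, 21.6, 22.9]
```

```bash
ls pics
```

```text
side0.png
side0z.png
top0.png
top0z.png
```

View pics/top0z.png

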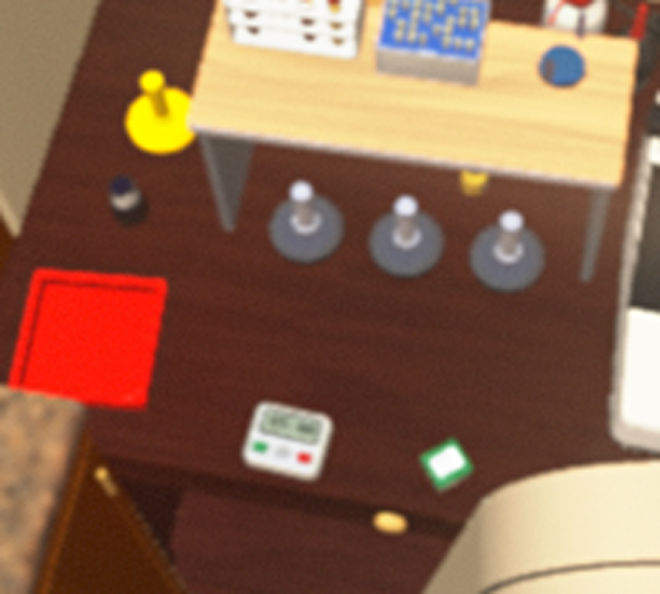

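View pics/side0z.png

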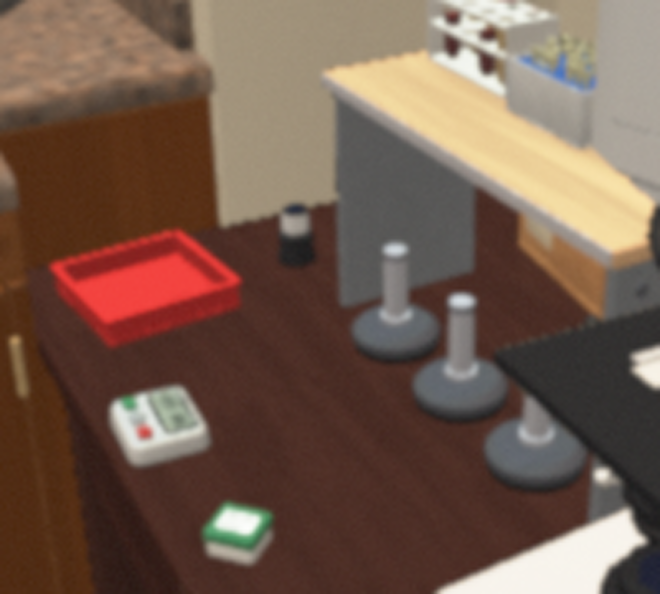

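```bash
python3 - <<'E'
from h import *
T=lambda u,v:(120+v/3.3,190+u/3.3)
S=lambda u,v:(120+v/3.3,200+u/3.3)
P=lambda c,uv,z:print(c,uv,z,np.round(onz(c,*((T if c=='top' else S)(*uv)),z),4))
for uv in [(301,190),(405,206),(512,220)]: P('top',uv,.083)
for uv in [(306,228),(406,242),(507,257)]: P('top',uv,.013)
for uv in [(190,127),(615,183)]: P('top',uv,.197)
for uv in [(395,250),(462,301)]: P('side',uv,.083)
for uv in [(396,332),(460,388),(535,453)]: P('side',uv,.013)
for uv in [(326,80),(612,250)]: P('side',uv,.197)
for uv in [(340,305),(595,0)]: P('side',uv,0)
for uv in [(229,230),(586,282)]: P('top',uv,0)
# tray top corners
for uv in [(37,268),(166,280),(146,408),(8,388)]: P('top',uv,.024)
for uv in [(50,268),(180,232),(241,280),(112,328)]: P('side',uv,.024)
E
```

```text
top (301, 190) 0.083 [0.6325 0.2729 0.083 ]
top (405, 206) 0.083 [0.6344 0.1782 0.083 ]
top (512, 220) 0.083 [0.6387 0.0822 0.083 ]
top (306, 228) 0.013 [0.6302 0.273  0.013 ]
top (406, 242) 0.013 [0.6336 0.178  0.013 ]
top (507, 257) 0.013 [0.6362 0.0828 0.013 ]
top (190, 127) 0.197 [0.6138 0.3536 0.197 ]
top (615, 183) 0.197 [0.6282 0.0018 0.197 ]
side (395, 250) 0.083 [0.6308 0.2681 0.083 ]
side (462, 301) 0.083 [0.6344 0.1741 0.083 ]
side (396, 332) 0.013 [0.629  0.2645 0.013 ]
side (460, 388) 0.013 [0.6316 0.1703 0.013 ]
side (535, 453) 0.013 [0.6346 0.076  0.013 ]
side (326, 80) 0.197 [0.6152 0.3485 0.197 ]
side (612, 250) 0.197 [0.6329 0.0076 0.197 ]
side (340, 305) 0 [0.6196 0.3463 0.    ]
side (595, 0) 0 [1.333  0.9756 0.    ]
top (229, 230) 0 [0.6205 0.3466 0.    ]
top (586, 282) 0 [0.631  0.0067 0.    ]
top (37, 268) 0.024 [0.5376 0.504  0.024 ]
top (166, 280) 0.024 [0.5484 0.3845 0.024 ]
top (146, 408) 0.024 [0.425  0.3688 0.024 ]
top (8, 388) 0.024 [0.4199 0.4935 0.024 ]
side (50, 268) 0.024 [0.416  0.4839 0.024 ]
side (180, 232) 0.024 [0.5357 0.4962 0.024 ]
side (241, 280) 0.024 [0.5485 0.3853 0.024 ]
side (112, 328) 0.024 [0.4309 0.3603 0.024 ]
```

```bash
python3 - <<'E'
from h import *
for px in [(262,400),(250,378),(252,432),(178,415),(190,470)]:
    print(px,onz('top',*px,0.0).round(3),onz('top',*px,0.4).round(3))
for px in [(372,377),(300,330)]: print(px,onz('side',*px,0.0).round(3))
print(R.from_rotvec(readout.sense()['eef_rot']).as_matrix().round(4))
cR=R.from_rotvec(readout.sense()['eef_rot'])
p=readout.sense()['tcp_pos']
for t in [(0.33,-0.30,0.33),(0.40,0.0,0.33)]: print(cR.inv().apply(np.array(t)-p).round(3))
E
```

```text
(262, 400) [ 0.47  -0.112  0.   ] [ 0.328 -0.063  0.4  ]
(250, 378) [ 0.494 -0.044  0.   ] [ 0.345 -0.017  0.4  ]
(252, 432) [ 0.518 -0.2    0.   ] [ 0.361 -0.123  0.4  ]
(178, 415) [ 0.755 -0.127  0.   ] [ 0.522 -0.073  0.4  ]
(190, 470) [ 0.745 -0.3    0.   ] [ 0.515 -0.191  0.4  ]
(372, 377) [ 0.493 -0.182  0.   ]
(300, 330) [0.51  0.002 0.   ]
[[ 0.9622  0.2723  0.    ]
 [ 0.2723 -0.9622 -0.    ]
 [ 0.      0.     -1.    ]]
[ 0.236 -0.221 -0.099]
[ 0.385 -0.491 -0.099]
```

Request:
move_arm:
  plan:
    - {"offset":[0.236,-0.221,-0.099]}
    - {"offset":[0.236,-0.221,-0.099]}
    - {"offset":[0.236,-0.221,-0.099]}
    - {"offset":[0.236,-0.221,-0.099]}
    - {"offset":[0.236,-0.221,-0.099]}
    - {"offset":[0.236,-0.221,-0.099]}
    - {"offset":[0.236,-0.221,-0.099]}
    - {"offset":[0.35,-0.491,-0.15]}
    - {"offset":[0.35,-0.491,-0.15]}
    - {"offset":[0.35,-0.491,-0.15]}

```text
validation failed for argument at $.pl...
```

Request:
move_arm:
  plan:
    - {"jaw":0.085,"offset":[0.236,-0.221,-0.099],"spin":0}
    - {"jaw":0.085,"offset":[0.236,-0.221,-0.099],"spin":0}
    - {"jaw":0.085,"offset":[0.236,-0.221,-0.099],"spin":0}
    - {"jaw":0.085,"offset":[0.236,-0.221,-0.099],"spin":0}
    - {"jaw":0.085,"offset":[0.236,-0.221,-0.099],"spin":0}
    - {"jaw":0.085,"offset":[0.236,-0.221,-0.099],"spin":0}
    - {"jaw":0.085,"offset":[0.236,-0.221,-0.099],"spin":0}
    - {"jaw":0.085,"offset":[0.36,-0.491,-0.15],"spin":0}
    - {"jaw":0.085,"offset":[0.36,-0.491,-0.15],"spin":0}
    - {"jaw":0.085,"offset":[0.36,-0.491,-0.15],"spin":0}

```text
time: 2.8
tcp_pos: [0.353, -0.1526, 0.3562]
eef_rot: [3.112, 0.431, 0.001]
ft_force: [2.0, 0.2, 0.1]
finger_gap: 0.993
```

Request:
move_arm:
  plan:
    - {"jaw":0.085,"offset":[0.082,-0.236,-0.02],"spin":0}
    - {"jaw":0.085,"offset":[0.082,-0.236,-0.02],"spin":0}
    - {"jaw":0.085,"offset":[0.082,-0.236,-0.02],"spin":0}
    - {"jaw":0.085,"offset":[0.082,-0.236,-0.02],"spin":0}
    - {"jaw":0.085,"offset":[0.082,-0.236,-0.02],"spin":0}
    - {"jaw":0.085,"offset":[0.082,-0.236,-0.3],"spin":0}
    - {"jaw":0.085,"offset":[0.082,-0.236,-0.3],"spin":0}
    - {"jaw":0.085,"offset":[0.082,-0.236,-0.3],"spin":0}
    - {"jaw":0.085,"offset":[0.082,-0.236,-0.3],"spin":0}
    - {"jaw":0.085,"offset":[0.082,-0.236,-0.3],"spin":0}

```text
time: 3.8
tcp_pos: [0.3672, 0.0951, 0.6278]
eef_rot: [3.112, 0.433, 0.002]
ft_force: [1.0, 0.2, 1.1]
finger_gap: 0.991
```

```bash
python3 - <<'E'
from h import *
s=readout.sense(); print(s['time'],s['q'].round(3),s['tcp_pos'].round(3),R.from_rotvec(s['eef_rot']).as_matrix().round(3))
E
```

```text
3.8 [ 0.118 -0.229  1.087  0.     2.282  1.413] [0.367 0.095 0.628] [[ 0.962  0.273  0.001]
 [ 0.273 -0.962  0.   ]
 [ 0.001  0.    -1.   ]]
```

Request:
move_arm:
  plan:
    - {"jaw":0.085,"offset":[0,0,-0.5],"spin":0}
    - {"jaw":0.085,"offset":[0,0,-0.5],"spin":0}
    - {"jaw":0.085,"offset":[0,0,-0.5],"spin":0}
    - {"jaw":0.085,"offset":[0,0,-0.5],"spin":0}
    - {"jaw":0.085,"offset":[0,0,-0.5],"spin":0}
    - {"jaw":0.085,"offset":[0,0,-0.5],"spin":0}

```text
time: 4.4
tcp_pos: [0.3829, 0.0983, 0.7991]
eef_rot: [3.109, 0.432, 0.082]
ft_force: [-48.1, -6.0, 11.5]
finger_gap: 0.991
```

```bash
python3 - <<'E'
from h import *
s=readout.sense(); print(s['time'],s['q'].round(3),s['tcp_pos'].round(3),R.from_rotvec(s['eef_rot']).as_matrix().round(3))
E
```

```text
4.4 [ 1.220e-01  3.360e-01  2.200e-02 -2.000e-03  2.732e+00  1.415e+00] [0.383 0.098 0.799] [[ 0.961  0.272  0.052]
 [ 0.272 -0.962  0.006]
 [ 0.051  0.009 -0.999]]
```

Request:
move_arm:
  plan:
    - {"jaw":0.085,"offset":[0.0,0,0.1],"spin":0}
    - {"jaw":0.085,"offset":[0,0,0.1],"spin":0}
    - {"jaw":0.085,"offset":[0,0,0.1],"spin":0}

```text
time: 4.7
tcp_pos: [0.3895, 0.099, 0.7351]
eef_rot: [3.109, 0.431, 0.085]
ft_force: [-0.2, -0.9, 1.5]
finger_gap: 0.993
```

```bash
python3 - <<'E'
from h import *
s=readout.sense(); print(s['time'],s['q'].round(3),s['tcp_pos'].round(3),R.from_rotvec(s['eef_rot']).as_matrix().round(3))
E
```

```text
4.7 [ 1.220e-01  1.200e-02  6.140e-01 -1.000e-03  2.461e+00  1.416e+00] [0.39  0.099 0.735] [[ 0.961  0.272  0.054]
 [ 0.272 -0.962  0.006]
 [ 0.053  0.009 -0.999]]
```

```bash
cat >> h.py <<'E'
E
python3 - <<'E'
from h import *
from scipy.optimize import least_squares
D=[(.1312,1.4893,1.523,.5994,.2302),(-.229,1.087,2.282,.379,.628),(.336,.022,2.732,.3953,.7991),(.012,.614,2.461,.4024,.7351)]
A=[];b=[]
for q2,q3,q5,r,z in D:
    r=np.sqrt(r*r-.051**2); s=q2+q3;t=s+q5
    # unknown a0,L2,L3,e,d1,Lt
    A.append([1,np.sin(q2),np.sin(s),np.cos(s),0,np.sin(t)]);b.append(r)
    A.append([0,np.cos(q2),np.cos(s),-np.sin(s),1,np.cos(t)]);b.append(z)
x,res,rk,sv=np.linalg.lstsq(np.array(A),np.array(b),rcond=None)
print(x.round(4),rk,sv.round(3),(np.array(A)@x-b).round(4))
for q2,q3 in [(-.2,.05),(-.3,.02),(-.4,.1),(-.5,.2),(-.6,.3),(-.79,.5)]:
    s=q2+q3;t=s+2.73
    print(q2,q3,np.pi-t, np.round([x@[1,np.sin(q2),np.sin(s),np.cos(s),0,np.sin(t)],x@[0,np.cos(q2),np.cos(s),-np.sin(s),1,np.cos(t)]],3))
s=readout.sense(); print(s['q'],s['joint_velocities'].round(3))
E
```

```text
[-3.000e-04  3.677e-01  5.538e-01  6.080e-02  3.434e-01  3.895e-01] 6 [3.9   2.754 0.822 0.657 0.309 0.018] [-0.     -0.0001  0.0001  0.0001  0.     -0.0002 -0.      0.0002]
-0.2 0.05 0.561592653589793 [0.111 0.931]
-0.3 0.02 0.6915926535897929 [0.045 0.944]
-0.4 0.1 0.7115926535897934 [0.005 0.934]
-0.5 0.2 0.711592653589793 [-0.028  0.918]
-0.6 0.3 0.711592653589793 [-0.059  0.899]
-0.79 0.5 0.7015926535897932 [-0.11   0.853]
[ 1.21604870e-01  1.21960029e-02  6.14354688e-01 -9.43761821e-04
  2.46081325e+00  1.41587869e+00] [ 0.    -1.064  1.971  0.    -0.918  0.002]
```

Request:
move_arm:
  plan:
    - {"jaw":0.085,"offset":[0.05,0.014,-0.01],"spin":0.1}
    - {"jaw":0.085,"offset":[0.1,0.028,-0.02],"spin":0.2}
    - {"jaw":0.085,"offset":[0.15,0.042,-0.03],"spin":0.2}
    - {"jaw":0.085,"offset":[0.2,0.056,-0.04],"spin":0.2}
    - {"jaw":0.085,"offset":[0.25,0.07,-0.05],"spin":0.2}
    - {"jaw":0.085,"offset":[0.25,0.07,-0.05],"spin":0.2}

```text
time: 5.3
tcp_pos: [0.5546, 0.0903, 0.7115]
eef_rot: [-3.129, -0.119, -0.128]
ft_force: [-0.6, 0.8, 0.4]
finger_gap: 0.993
```

```bash
cat > st.py <<'E'
from h import *
s=readout.sense(); print(s['time'].__round__(2),s['q'].round(3),s['tcp_pos'].round(4),s['ft_force'].round(2),s['finger_gap'].__round__(3)); print(R.from_rotvec(s['eef_rot']).as_matrix().round(4))
E
python3 st.py
```

```text
5.3 [0.067 0.53  0.023 0.008 2.507 1.569] [0.5546 0.0903 0.7115] [-0.57  0.75  0.4 ] 0.993
[[ 0.9938  0.0759  0.081 ]
 [ 0.0753 -0.9971  0.0104]
 [ 0.0816 -0.0042 -0.9967]]
```

Request:
move_arm:
  plan:
    - {"jaw":0.085,"offset":[0.2,0,-0.1],"spin":0}
    - {"jaw":0.085,"offset":[0.2,0,-0.1],"spin":0}
    - {"jaw":0.085,"offset":[0.2,0,-0.1],"spin":0}
    - {"jaw":0.085,"offset":[0.2,0,-0.1],"spin":0}

```text
time: 5.7
tcp_pos: [0.6037, 0.0883, 0.6865]
eef_rot: [-3.123, -0.119, -0.182]
ft_force: [-0.4, 0.9, 0.4]
finger_gap: 0.996
```

```bash
python3 st.py
```

```text
5.7 [0.056 0.578 0.022 0.013 2.425 1.561] [0.6037 0.0883 0.6865] [-0.39  0.86  0.36] 0.996
[[ 0.9904  0.0763  0.1153]
 [ 0.075  -0.9971  0.0152]
 [ 0.1161 -0.0064 -0.9932]]
```

Request:
move_arm:
  plan:
    - {"jaw":0.085,"offset":[0.46,0.02,-0.2],"spin":0}
    - {"jaw":0.085,"offset":[0.46,0.02,-0.2],"spin":0}
    - {"jaw":0.085,"offset":[0.46,0.02,-0.2],"spin":0}
    - {"jaw":0.085,"offset":[0.46,0.02,-0.2],"spin":0}

```text
time: 6.1
tcp_pos: [0.6591, 0.0797, 0.654]
eef_rot: [-3.117, -0.118, -0.234]
ft_force: [0.6, -0.6, 0.4]
finger_gap: 0.996
```

```bash
python3 st.py
```

```text
6.1 [0.035 0.637 0.023 0.019 2.332 1.545] [0.6591 0.0797 0.654 ] [ 0.62 -0.6   0.38] 0.996
[[ 0.9859  0.0763  0.1488]
 [ 0.0742 -0.9971  0.0194]
 [ 0.1498 -0.008  -0.9887]]
```

Request:
move_arm:
  plan:
    - {"jaw":0.085,"offset":[0.29,-0.03,-0.41],"spin":0}
    - {"jaw":0.085,"offset":[0.29,-0.03,-0.41],"spin":0}
    - {"jaw":0.085,"offset":[0.29,-0.03,-0.41],"spin":0}
    - {"jaw":0.085,"offset":[0.29,-0.03,-0.41],"spin":0}
    - {"jaw":0.085,"offset":[0.29,-0.03,-0.41],"spin":0}
    - {"jaw":0.085,"offset":[0.29,-0.03,-0.41],"spin":0}
    - {"jaw":0.085,"offset":[0.29,-0.03,-0.41],"spin":0}
    - {"jaw":0.085,"offset":[0.29,-0.03,-0.41],"spin":0}

```text
time: 6.9
tcp_pos: [0.6211, 0.0834, 0.6972]
eef_rot: [-3.109, -0.118, -0.291]
ft_force: [0.8, -0.4, -0.4]
finger_gap: 0.992
```

```bash
python3 st.py
```

```text
6.9 [0.042 0.566 0.023 0.023 2.366 1.555] [0.6211 0.0834 0.6972] [ 0.82 -0.37 -0.37] 0.992
[[ 0.9799  0.0767  0.1844]
 [ 0.0735 -0.997   0.0242]
 [ 0.1857 -0.0101 -0.9826]]
```

Request:
move_arm:
  plan:
    - {"jaw":0.085,"offset":[0.35,-0.01,-0.4],"spin":0}
    - {"jaw":0.085,"offset":[0.35,-0.01,-0.4],"spin":0}

```text
time: 7.1
tcp_pos: [0.62, 0.0815, 0.7111]
eef_rot: [-3.099, -0.118, -0.349]
ft_force: [-1.0, 0.8, 0.5]
finger_gap: 0.997
```

```bash
python3 st.py
```

```text
7.1 [0.036 0.546 0.022 0.029 2.349 1.554] [0.62   0.0815 0.7111] [-0.99  0.84  0.52] 0.997
[[ 0.9721  0.0772  0.2214]
 [ 0.0726 -0.9969  0.029 ]
 [ 0.2229 -0.0121 -0.9748]]
```

Request:
move_arm:
  plan:
    - {"jaw":0.085,"offset":[0.36,0.0,-0.4],"spin":0}

```text
time: 7.2
tcp_pos: [0.6215, 0.0798, 0.7196]
eef_rot: [-3.091, -0.117, -0.391]
ft_force: [0.2, -0.7, -1.1]
finger_gap: 0.994
```

Request:
move_arm:
  plan:
    - {"jaw":0.085,"offset":[0.37,0.0,-0.4],"spin":0}
    - {"jaw":0.085,"offset":[0.37,0.0,-0.4],"spin":0}

```text
time: 7.4
tcp_pos: [0.619, 0.0762, 0.7355]
eef_rot: [-3.08, -0.117, -0.453]
ft_force: [-1.2, -0.0, 0.2]
finger_gap: 0.996
```

```bash
python3 st.py
```

```text
7.4 [0.022 0.512 0.022 0.042 2.315 1.55 ] [0.619  0.0762 0.7355] [-1.18 -0.04  0.22] 0.996
[[ 0.9549  0.0778  0.2866]
 [ 0.0701 -0.9969  0.037 ]
 [ 0.2885 -0.0152 -0.9573]]
```

Request:
move_arm:
  plan:
    - {"jaw":0.085,"offset":[0.38,-0.05,-0.36],"spin":0}
    - {"jaw":0.085,"offset":[0.38,-0.05,-0.36],"spin":0}

```text
time: 7.6
tcp_pos: [0.6205, 0.0821, 0.7464]
eef_rot: [-3.068, -0.116, -0.508]
ft_force: [-0.1, 0.0, 0.2]
finger_gap: 0.996
```

Request:
move_arm:
  plan:
    - {"jaw":0.085,"offset":[0.38,-0.05,-0.36],"spin":0}
    - {"jaw":0.085,"offset":[0.38,-0.05,-0.36],"spin":0}

```text
time: 7.8
tcp_pos: [0.6201, 0.0874, 0.7589]
eef_rot: [-3.054, -0.116, -0.563]
ft_force: [-0.4, -0.4, -0.3]
finger_gap: 0.993
```

Request:
move_arm:
  plan:
    - {"jaw":0.085,"offset":[0.39,-0.05,-0.35],"spin":0}
    - {"jaw":0.085,"offset":[0.39,-0.05,-0.35],"spin":0}

```text
time: 8.0
tcp_pos: [0.6198, 0.0917, 0.772]
eef_rot: [-3.039, -0.116, -0.621]
ft_force: [-1.1, -0.5, 0.9]
finger_gap: 0.993
```

```bash
python3 st.py
```

```text
8.0 [0.045 0.466 0.023 0.044 2.249 1.574] [0.6198 0.0917 0.772 ] [-1.07 -0.55  0.86] 0.993
[[ 0.9172  0.0806  0.3902]
 [ 0.0656 -0.9965  0.0518]
 [ 0.393  -0.0219 -0.9193]]
```

Request:
move_arm:
  plan:
    - {"jaw":0.085,"offset":[0.4,-0.02,-0.34],"spin":0}
    - {"jaw":0.085,"offset":[0.4,-0.02,-0.34],"spin":0}

```text
time: 8.2
tcp_pos: [0.6207, 0.0904, 0.7852]
eef_rot: [-3.023, -0.115, -0.679]
ft_force: [-0.9, 0.1, -0.3]
finger_gap: 0.998
```

Request:
move_arm:
  plan:
    - {"jaw":0.085,"offset":[0.41,-0.02,-0.32],"spin":0}
    - {"jaw":0.085,"offset":[0.41,-0.02,-0.32],"spin":0}

```text
time: 8.4
tcp_pos: [0.623, 0.0892, 0.7978]
eef_rot: [-3.005, -0.114, -0.737]
ft_force: [-0.8, -0.2, -0.6]
finger_gap: 0.997
```

Request:
move_arm:
  plan:
    - {"jaw":0.085,"offset":[0.42,-0.02,-0.3],"spin":0}
    - {"jaw":0.085,"offset":[0.42,-0.02,-0.3],"spin":0}

```text
time: 8.6
tcp_pos: [0.6266, 0.0886, 0.81]
eef_rot: [-2.986, -0.114, -0.795]
ft_force: [-0.8, 0.1, -0.2]
finger_gap: 0.995
```

Request:
move_arm:
  plan:
    - {"jaw":0.085,"offset":[0.43,-0.02,-0.28],"spin":0}
    - {"jaw":0.085,"offset":[0.43,-0.02,-0.28],"spin":0}

```text
time: 8.8
tcp_pos: [0.6313, 0.088, 0.8221]
eef_rot: [-2.966, -0.113, -0.854]
ft_force: [-0.5, -0.0, -0.5]
finger_gap: 0.994
```

Request:
move_arm:
  plan:
    - {"jaw":0.085,"offset":[0.43,-0.02,-0.26],"spin":0}
    - {"jaw":0.085,"offset":[0.43,-0.02,-0.26],"spin":0}

```text
time: 9.0
tcp_pos: [0.6362, 0.0877, 0.8346]
eef_rot: [-2.944, -0.112, -0.914]
ft_force: [-0.4, -0.4, 1.2]
finger_gap: 0.997
```

Request:
move_arm:
  plan:
    - {"jaw":0.085,"offset":[0.44,-0.02,-0.24],"spin":0}
    - {"jaw":0.085,"offset":[0.44,-0.02,-0.24],"spin":0}

```text
time: 9.2
tcp_pos: [0.6422, 0.0873, 0.8469]
eef_rot: [-2.921, -0.111, -0.974]
ft_force: [0.0, 0.1, -0.4]
finger_gap: 1.001
```

```bash
python3 st.py
```

```text
9.2 [0.016 0.398 0.023 0.081 2.077 1.574] [0.6422 0.0873 0.8469] [ 0.02  0.12 -0.4 ] 1.001
[[ 0.7978  0.0878  0.5964]
 [ 0.0493 -0.9955  0.0806]
 [ 0.6008 -0.0349 -0.7986]]
```

```bash
cat > off.py <<'E'
import sys
from h import *
# usage: off.py spin x y z  x y z ... -> tool offsets from measured pose
s=readout.sense(); c=R.from_rotvec(s['eef_rot'])
v=np.array(list(map(float,sys.argv[1:]))).reshape(-1,3)
print(s['time'].__round__(2),s['tcp_pos'].round(4)); print(c.inv().apply(v-s['tcp_pos']).round(4))
E
python3 off.py .46 .07 .5 .48 .065 .25
python3 - <<'E'
from h import *
im=cv2.imread('pics/side0.png'); cv2.imwrite('pics/sz1.png',cv2.resize(im[80:290,60:330],None,fx=2.9,fy=2.8,interpolation=cv2.INTER_CUBIC))
im=cv2.imread('pics/top0.png'); cv2.imwrite('pics/tz1.png',cv2.resize(im[100:300,130:400],None,fx=2.9,fy=2.9,interpolation=cv2.INTER_CUBIC))
E
```

```text
9.2 [0.6422 0.0873 0.8469]
[[-0.3546  0.0133  0.167 ]
 [-0.4891  0.0288  0.3782]]
```

View pics/sz1.png

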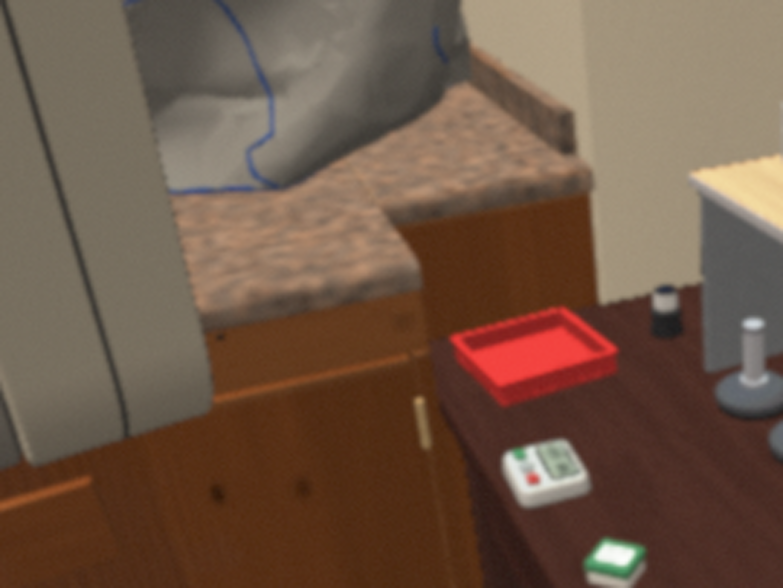

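View pics/tz1.png

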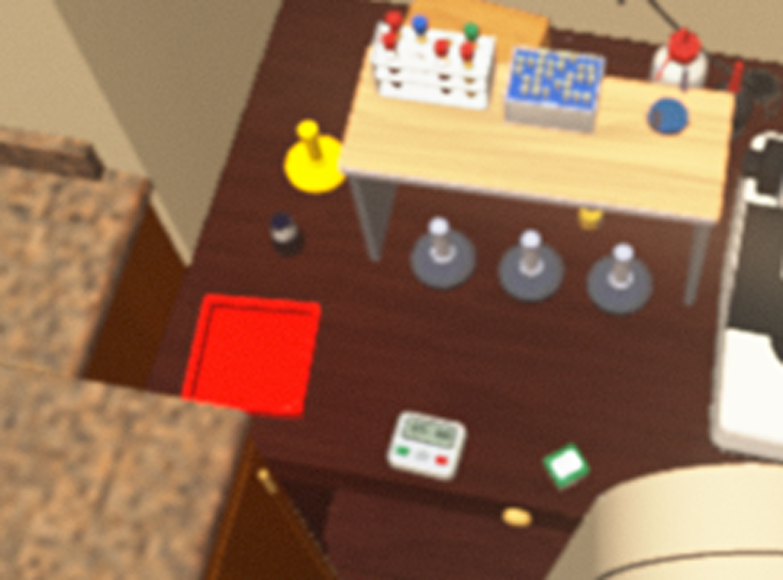

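```bash
python3 - <<'E'
from h import *
def tri(a,b):
    o1,d1=ray('top',*a);o2,d2=ray('side',*b)
    t=np.linalg.lstsq(np.c_[d1,-d2],o2-o1,rcond=None)[0]; return o1+d1*t[0],o2+d2*t[1]
print(tri((241.4,215.5),(175.7,203)))
print(tri((163,182),(146,262)))
E
```

```text
(array([0.38103028, 0.38467461, 0.14959465]), array([0.37632638, 0.38492013, 0.14816377]))
(array([0.59729309, 0.55263388, 0.13600873]), array([0.58985421, 0.55407193, 0.13286941]))
```

Request:
move_arm:
  plan:
    - {"jaw":0.05,"offset":[-0.355,0.013,0.167],"spin":-0.058}
    - {"jaw":0.05,"offset":[-0.355,0.013,0.167],"spin":-0.058}
    - {"jaw":0.05,"offset":[-0.355,0.013,0.167],"spin":-0.058}
    - {"jaw":0.05,"offset":[-0.355,0.013,0.167],"spin":-0.058}
    - {"jaw":0.05,"offset":[-0.355,0.013,0.167],"spin":-0.058}
    - {"jaw":0.05,"offset":[-0.355,0.013,0.167],"spin":-0.058}
    - {"jaw":0.05,"offset":[-0.355,0.013,0.167],"spin":-0.058}
    - {"jaw":0.05,"offset":[-0.489,0.029,0.378],"spin":-0.058}
    - {"jaw":0.05,"offset":[-0.489,0.029,0.378],"spin":-0.058}
    - {"jaw":0.05,"offset":[-0.489,0.029,0.378],"spin":-0.058}

```text
time: 10.2
tcp_pos: [0.5122, 0.0724, 0.4932]
eef_rot: [-2.934, -0.197, -0.978]
ft_force: [0.1, -0.5, 0.5]
finger_gap: 0.587
```

```bash
python3 st.py; python3 off.py .48 .065 .25 .552 .068 .170
```

```text
10.2 [-0.028 -0.682  1.812  0.099  1.375  1.422] [0.5122 0.0724 0.4932] [ 0.12 -0.47  0.53] 0.587
[[ 0.7928  0.1339  0.5946]
 [ 0.1071 -0.991   0.0803]
 [ 0.6     0.     -0.8   ]]
10.2 [0.5122 0.0724 0.4932]
[[-0.1723  0.003   0.1748]
 [-0.1629  0.0096  0.2819]]
```

Request:
move_arm:
  plan:
    - {"jaw":0.05,"offset":[-0.172,0.003,0.175],"spin":0}
    - {"jaw":0.05,"offset":[-0.172,0.003,0.175],"spin":0}
    - {"jaw":0.05,"offset":[-0.172,0.003,0.175],"spin":0}
    - {"jaw":0.05,"offset":[-0.172,0.003,0.175],"spin":0}
    - {"jaw":0.05,"offset":[-0.172,0.003,0.175],"spin":0}
    - {"jaw":0.05,"offset":[-0.172,0.003,0.215],"spin":0}
    - {"jaw":0.05,"offset":[-0.172,0.003,0.215],"spin":0}
    - {"jaw":0.05,"offset":[-0.172,0.003,0.215],"spin":0}

```text
time: 11.0
tcp_pos: [0.5041, 0.0684, 0.2197]
eef_rot: [-2.935, -0.197, -0.974]
ft_force: [0.6, 1.1, 0.6]
finger_gap: 0.587
```

```bash
python3 st.py; python3 off.py .552 .068 .170 .647 .081 .042; python3 - <<'E'
from h import *
im=read_camera('side'); cv2.imwrite('pics/s2.png',cv2.resize(im[100:340,180:480],None,fx=2.5,fy=2.5,interpolation=cv2.INTER_CUBIC))
im=read_camera('top'); cv2.imwrite('pics/t2.png',im)
E
```

```text
11.0 [-0.043 -0.811  2.379  0.131  0.944  1.352] [0.5041 0.0684 0.2197] [0.55 1.11 0.58] 0.587
[[ 7.943e-01  1.340e-01  5.925e-01]
 [ 1.071e-01 -9.910e-01  8.050e-02]
 [ 5.980e-01 -5.000e-04 -8.015e-01]]
11.0 [0.5041 0.0684 0.2197]
[[0.0083 0.0068 0.0682]
 [0.0086 0.0067 0.2281]]
```

View pics/s2.png

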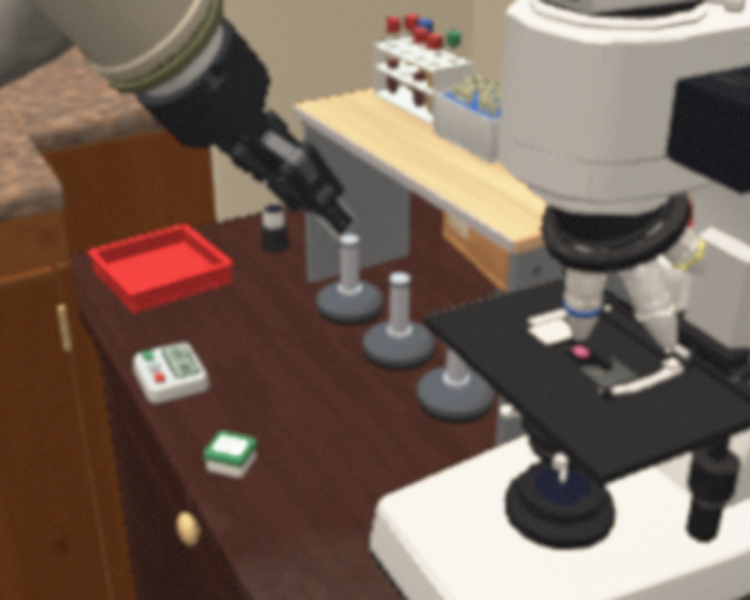

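View pics/t2.png

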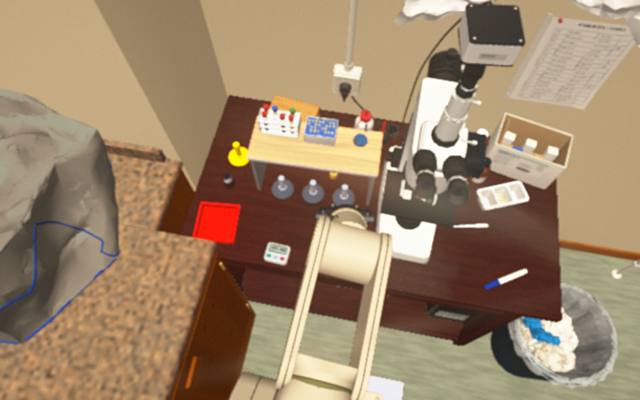

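```bash
python3 - <<'E'
from h import *
from scipy.optimize import fsolve
x=np.array([-3.000e-04,3.677e-01,5.538e-01,6.080e-02,3.434e-01,3.895e-01])
t=np.pi-.645
def f(q,r,z):
    q2,s=q
    return [x@[1,np.sin(q2),np.sin(s),np.cos(s),0,np.sin(t)]-r, x@[0,np.cos(q2),np.cos(s),-np.sin(s),1,np.cos(t)]-z]
for r,z in [(.507,.22),(.65,.04),(.6,.04),(.57,.04),(.55,.05),(.57,.06),(.64,.06)]:
    q,_,ok,_=fsolve(f,[-.7,1.5],(r,z),full_output=True); print(r,z,ok,'q2',q[0].round(3),'q3',(q[1]-q[0]).round(3),'q5',(t-q[1]).round(3))
print(onz('top',245,390,.3),onz('top',245,390,.45))
E
```

```text
0.507 0.22 1 q2 -0.874 q3 2.422 q5 0.948
0.65 0.04 1 q2 -0.025 q3 2.189 q5 0.333
0.6 0.04 1 q2 -0.175 q3 2.325 q5 0.346
0.57 0.04 1 q2 -0.277 q3 2.408 q5 0.366
0.55 0.05 1 q2 -0.384 q3 2.464 q5 0.417
0.57 0.06 1 q2 -0.333 q3 2.405 q5 0.424
0.64 0.06 1 q2 -0.1 q3 2.213 q5 0.383
[ 0.39899559 -0.0486271   0.3       ] [ 0.34044646 -0.0345606   0.45      ]
```

Request:
move_arm:
  plan:
    - {"jaw":0.05,"offset":[0.009,0.007,0.05],"spin":0}
    - {"jaw":0.05,"offset":[0.009,0.007,0.09],"spin":0}
    - {"jaw":0.05,"offset":[0.009,0.007,0.12],"spin":0}
    - {"jaw":0.05,"offset":[0.009,0.007,0.15],"spin":0}
    - {"jaw":0.05,"offset":[0.009,0.007,0.18],"spin":0}
    - {"jaw":0.05,"offset":[0.009,0.007,0.18],"spin":0}

```text
time: 11.7
tcp_pos: [0.6194, 0.0769, 0.0784]
eef_rot: [-2.936, -0.197, -0.97]
ft_force: [-1.1, -0.4, -0.6]
finger_gap: 0.587
```

```bash
python3 st.py; python3 off.py .647 .081 .042; python3 - <<'E'
from h import *
im=read_camera('side'); cv2.imwrite('pics/s3.png',cv2.resize(im[150:300,280:480],None,fx=4,fy=4,interpolation=cv2.INTER_CUBIC))
E
```

```text
11.7 [-0.009 -0.158  2.211  0.193  0.463  1.282] [0.6194 0.0769 0.0784] [-1.07 -0.41 -0.58] 0.587
[[ 7.962e-01  1.340e-01  5.900e-01]
 [ 1.071e-01 -9.910e-01  8.050e-02]
 [ 5.955e-01 -9.000e-04 -8.034e-01]]
11.7 [0.6194 0.0769 0.0784]
[[ 0.0007 -0.0004  0.0458]]
```

View pics/s3.png

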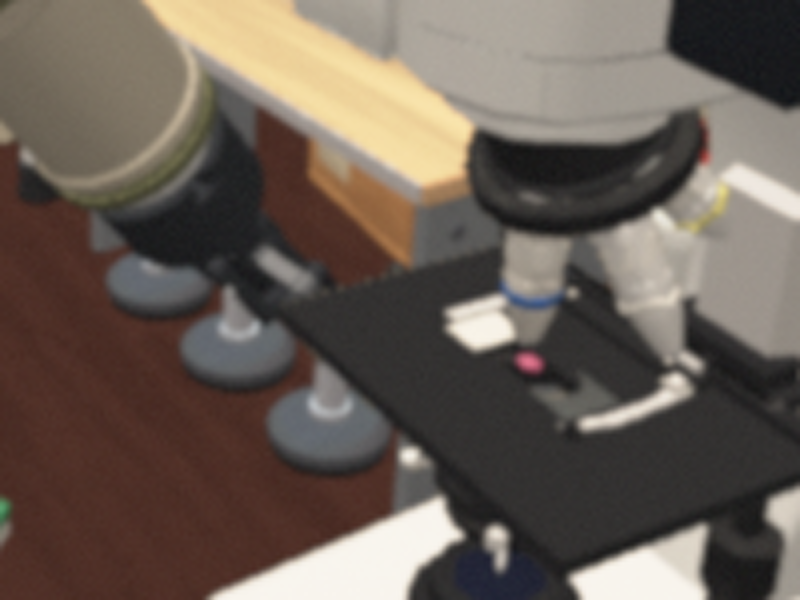

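Request:
move_arm:
  plan:
    - {"jaw":0.05,"offset":[0.001,0,0.03],"spin":0}
    - {"jaw":0.05,"offset":[0.001,0,0.044],"spin":0}
    - {"jaw":0.03,"offset":[0.001,0,0.044],"spin":0}
    - {"jaw":0.01,"offset":[0.001,0,0.044],"spin":0}
    - {"jaw":0.01,"offset":[0.001,0,0.044],"spin":0}
    - {"jaw":0.01,"offset":[0.001,0,0.044],"spin":0}
    - {"jaw":0.01,"offset":[0.001,0,0.044],"spin":0}
  force: 30

```text
time: 12.45
tcp_pos: [0.6477, 0.0806, 0.0496]
eef_rot: [-2.933, -0.198, -0.983]
ft_force: [-7.7, 1.3, 9.4]
finger_gap: 0.199
```

```bash
python3 st.py
```

```text
12.45 [ 0.    -0.016  2.148  0.221  0.376  1.257] [0.6477 0.0806 0.0496] [-7.7   1.31  9.45] 0.199
[[ 7.909e-01  1.341e-01  5.971e-01]
 [ 1.072e-01 -9.910e-01  8.060e-02]
 [ 6.025e-01  3.000e-04 -7.981e-01]]
```

Request:
move_arm:
  plan:
    - {"jaw":0.01,"offset":[0,0,-0.004],"spin":0}
    - {"jaw":0.01,"offset":[0,0,-0.004],"spin":0}

```text
time: 12.65
tcp_pos: [0.643, 0.0801, 0.0498]
eef_rot: [-2.935, -0.197, -0.975]
ft_force: [-2.7, -0.2, -1.0]
finger_gap: 0.201
```

```bash
python3 st.py;  python3 - <<'E'
from h import *
im=read_camera('side'); cv2.imwrite('pics/s4.png',cv2.resize(im[150:300,280:480],None,fx=4,fy=4,interpolation=cv2.INTER_CUBIC))
E
```

```text
12.65 [-1.000e-03 -2.800e-02  2.156e+00  2.180e-01  3.850e-01  1.260e+00] [0.643  0.0801 0.0498] [-2.68 -0.17 -1.02] 0.201
[[ 7.941e-01  1.341e-01  5.929e-01]
 [ 1.072e-01 -9.910e-01  8.040e-02]
 [ 5.983e-01 -3.000e-04 -8.013e-01]]
```

View pics/s4.png

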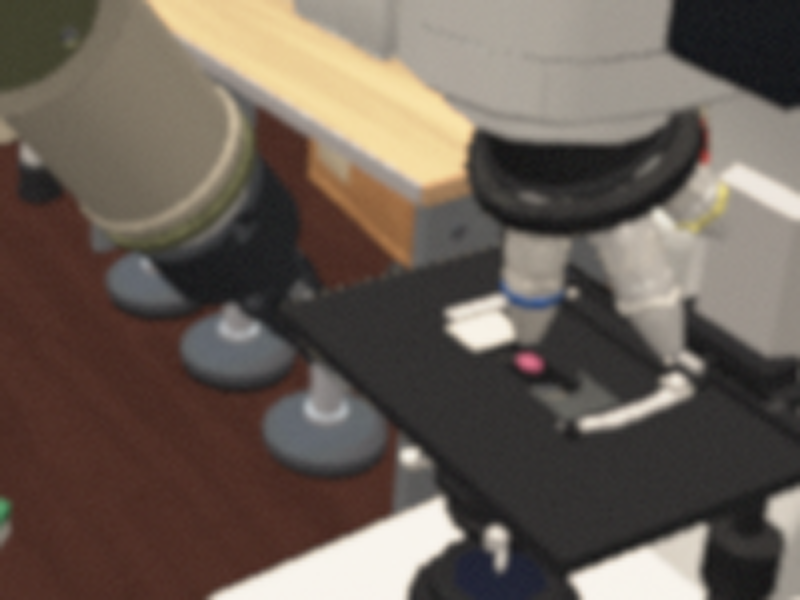

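Request:
move_arm:
  plan:
    - {"jaw":0.01,"offset":[-0.006,-0.0007,-0.0045],"spin":0}
    - {"jaw":0.01,"offset":[-0.012,-0.0014,-0.009],"spin":0}
    - {"jaw":0.01,"offset":[-0.018,-0.002,-0.0135],"spin":0}
    - {"jaw":0.01,"offset":[-0.024,-0.0028,-0.018],"spin":0}

```text
time: 13.1
tcp_pos: [0.613, 0.0788, 0.0497]
eef_rot: [-2.935, -0.197, -0.976]
ft_force: [0.6, -0.3, -3.4]
finger_gap: 0.206
```

Request:
move_arm:
  plan:
    - {"jaw":0.01,"offset":[-0.006,-0.0007,-0.0045],"spin":0}

```text
time: 13.2
tcp_pos: [0.6054, 0.0785, 0.0497]
eef_rot: [-2.935, -0.197, -0.976]
ft_force: [1.4, 0.5, -4.7]
finger_gap: 0.201
```

Request:
move_arm:
  plan:
    - {"jaw":0.01,"offset":[-0.006,-0.0007,-0.0045],"spin":0}

```text
time: 13.3
tcp_pos: [0.5979, 0.0782, 0.0497]
eef_rot: [-2.935, -0.197, -0.976]
ft_force: [1.0, 0.2, -4.6]
finger_gap: 0.203
```

Request:
move_arm:
  plan:
    - {"jaw":0.01,"offset":[-0.006,-0.0007,-0.0045],"spin":0}

```text
time: 13.4
tcp_pos: [0.5904, 0.0779, 0.0497]
eef_rot: [-2.935, -0.197, -0.976]
ft_force: [0.7, -0.3, -4.7]
finger_gap: 0.202
```

Request:
move_arm:
  plan:
    - {"jaw":0.01,"offset":[-0.006,-0.0007,-0.0045],"spin":0}

```text
time: 13.5
tcp_pos: [0.5829, 0.0776, 0.0497]
eef_rot: [-2.935, -0.197, -0.976]
ft_force: [0.4, 0.4, -4.4]
finger_gap: 0.198
```

```bash
python3 st.py
```

```text
13.5 [-0.008 -0.21   2.321  0.219  0.403  1.255] [0.5829 0.0776 0.0497] [ 0.4   0.43 -4.39] 0.198
[[ 7.937e-01  1.339e-01  5.934e-01]
 [ 1.071e-01 -9.910e-01  8.040e-02]
 [ 5.989e-01 -2.000e-04 -8.009e-01]]
```

Request:
move_arm:
  plan:
    - {"jaw":0.01,"offset":[-0.0018,0,0.0024],"spin":0}
    - {"jaw":0.01,"offset":[-0.0018,0,0.0024],"spin":0}

```text
time: 13.7
tcp_pos: [0.5852, 0.0777, 0.0494]
eef_rot: [-2.933, -0.197, -0.983]
ft_force: [-8.3, 0.4, 9.2]
finger_gap: 0.202
```

Request:
move_arm:
  plan:
    - {"jaw":0.01,"offset":[-0.0048,-0.0006,-0.0036],"spin":0}

```text
time: 13.8
tcp_pos: [0.5796, 0.0774, 0.0493]
eef_rot: [-2.933, -0.197, -0.983]
ft_force: [6.2, 0.8, 6.0]
finger_gap: 0.205
```

Request:
move_arm:
  plan:
    - {"jaw":0.01,"offset":[-0.0048,-0.0006,-0.0036],"spin":0}

```text
time: 13.9
tcp_pos: [0.5734, 0.077, 0.0493]
eef_rot: [-2.933, -0.197, -0.984]
ft_force: [7.6, 0.2, 2.7]
finger_gap: 0.201
```

```bash
python3 st.py
```

```text
13.9 [-0.009 -0.244  2.352  0.221  0.4    1.251] [0.5734 0.077  0.0493] [7.56 0.24 2.74] 0.201
[[ 7.905e-01  1.334e-01  5.978e-01]
 [ 1.068e-01 -9.911e-01  8.000e-02]
 [ 6.031e-01  7.000e-04 -7.977e-01]]
```

Request:
move_arm:
  plan:
    - {"jaw":0.05,"offset":[0,0,0],"spin":0}
    - {"jaw":0.05,"offset":[0,0,0],"spin":0}
    - {"jaw":0.05,"offset":[0,0,0],"spin":0}
    - {"jaw":0.05,"offset":[0,0,-0.02],"spin":0}
    - {"jaw":0.05,"offset":[0,0,-0.06],"spin":0}
    - {"jaw":0.05,"offset":[0,0,-0.1],"spin":0}
    - {"jaw":0.05,"offset":[0,0,-0.1],"spin":0}

```text
time: 14.6
tcp_pos: [0.5145, 0.0689, 0.1346]
eef_rot: [-2.93, -0.198, -0.994]
ft_force: [1.1, -0.3, 1.4]
finger_gap: 0.588
```

```bash
python3 st.py; python3 off.py .581 .168 .131 .611 .172 .091 .641 .176 .051
python3 - <<'E'
from h import *
im=read_camera('side'); cv2.imwrite('pics/s5.png',cv2.resize(im[150:300,260:460],None,fx=4,fy=4,interpolation=cv2.INTER_CUBIC))
E
```

```text
14.6 [-0.039 -0.689  2.476  0.158  0.714  1.312] [0.5145 0.0689 0.1346] [ 1.09 -0.32  1.41] 0.588
[[ 0.7863  0.1338  0.6032]
 [ 0.1073 -0.991   0.0798]
 [ 0.6085  0.002  -0.7936]]
14.6 [0.5145 0.0689 0.1346]
[[ 0.0608 -0.0893  0.0509]
 [ 0.0605 -0.0893  0.101 ]
 [ 0.0601 -0.0894  0.1512]]
```

View pics/s5.png

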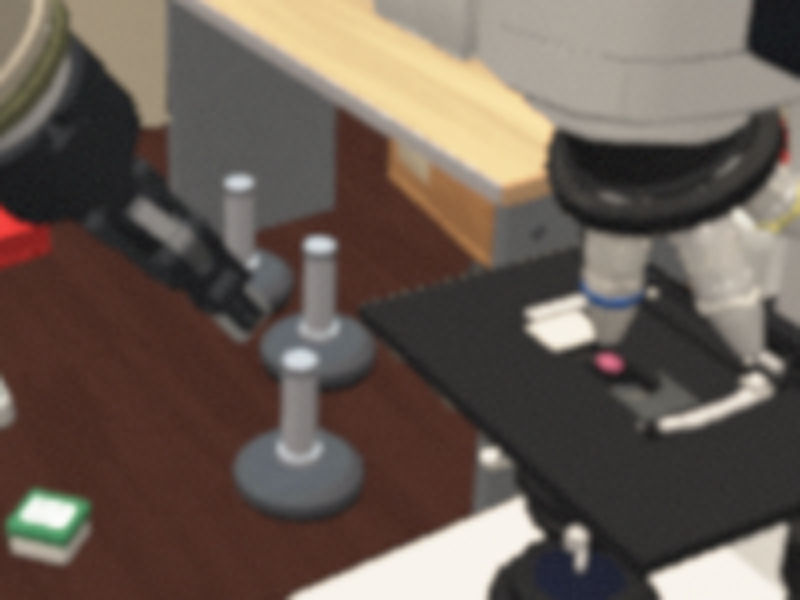

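Request:
move_arm:
  plan:
    - {"jaw":0.05,"offset":[0.02,-0.045,0.0],"spin":0}
    - {"jaw":0.05,"offset":[0.05,-0.089,0.02],"spin":0}
    - {"jaw":0.05,"offset":[0.06,-0.089,0.05],"spin":0}
    - {"jaw":0.05,"offset":[0.06,-0.089,0.09],"spin":0}
    - {"jaw":0.05,"offset":[0.06,-0.089,0.12],"spin":0}
    - {"jaw":0.05,"offset":[0.06,-0.089,0.147],"spin":0}
    - {"jaw":0.05,"offset":[0.06,-0.089,0.147],"spin":0}

```text
time: 15.35
tcp_pos: [0.6323, 0.1749, 0.0368]
eef_rot: [-2.942, -0.198, -0.96]
ft_force: [-0.2, 0.0, -0.8]
finger_gap: 0.587
```

```bash
python3 st.py; python3 off.py .641 .176 .051
python3 - <<'E'
from h import *
im=read_camera('side'); cv2.imwrite('pics/s6.png',cv2.resize(im[150:300,260:460],None,fx=4,fy=4,interpolation=cv2.INTER_CUBIC))
E
```

```text
15.35 [ 0.22   0.033  2.119 -0.145  0.363  1.775] [0.6323 0.1749 0.0368] [-0.24  0.01 -0.8 ] 0.587
[[ 8.001e-01  1.339e-01  5.847e-01]
 [ 1.086e-01 -9.910e-01  7.840e-02]
 [ 5.900e-01  8.000e-04 -8.074e-01]]
15.35 [0.6323 0.1749 0.0368]
[[ 0.0155  0.0001 -0.0063]]
```

View pics/s6.png

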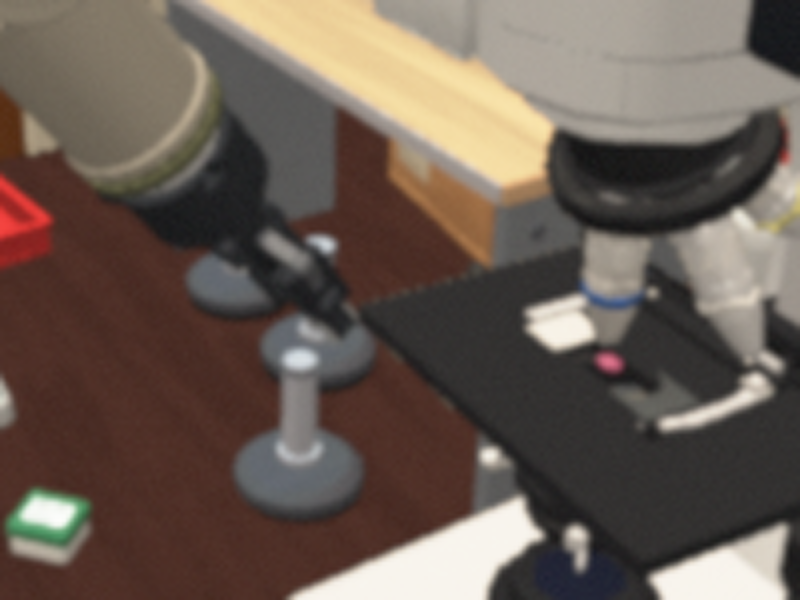

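Request:
move_arm:
  plan:
    - {"jaw":0.05,"offset":[0.015,0,-0.007],"spin":0}
    - {"jaw":0.05,"offset":[0.015,0,-0.007],"spin":0}
    - {"jaw":0.01,"offset":[0.015,0,-0.007],"spin":0}
    - {"jaw":0.01,"offset":[0.015,0,-0.007],"spin":0}
    - {"jaw":0.01,"offset":[0.015,0,-0.007],"spin":0}
    - {"jaw":0.01,"offset":[0.015,0,-0.007],"spin":0}
    - {"jaw":0.01,"offset":[0.015,0,-0.007],"spin":0}

```text
time: 16.1
tcp_pos: [0.6428, 0.1767, 0.0599]
eef_rot: [-2.935, -0.198, -0.976]
ft_force: [-2.5, 1.5, 2.8]
finger_gap: 0.196
```

```bash
python3 st.py
```

```text
16.1 [ 0.219  0.009  2.097 -0.131  0.398  1.76 ] [0.6428 0.1767 0.0599] [-2.47  1.49  2.78] 0.196
[[ 7.934e-01  1.341e-01  5.937e-01]
 [ 1.073e-01 -9.910e-01  8.040e-02]
 [ 5.991e-01 -1.000e-04 -8.006e-01]]
```

Request:
move_arm:
  plan:
    - {"jaw":0.01,"offset":[-0.007,-0.0007,-0.0033],"spin":0}
    - {"jaw":0.01,"offset":[-0.013,-0.0014,-0.0078],"spin":0}
    - {"jaw":0.01,"offset":[-0.019,-0.002,-0.0123],"spin":0}
    - {"jaw":0.01,"offset":[-0.025,-0.0028,-0.0168],"spin":0}

```text
time: 16.5
tcp_pos: [0.6135, 0.1756, 0.0598]
eef_rot: [-2.933, -0.197, -0.981]
ft_force: [2.9, 1.3, 8.1]
finger_gap: 0.197
```

Request:
move_arm:
  plan:
    - {"jaw":0.01,"offset":[-0.006,-0.0007,-0.0045],"spin":0}

```text
time: 16.6
tcp_pos: [0.6061, 0.1753, 0.0601]
eef_rot: [-2.932, -0.197, -0.981]
ft_force: [3.0, 1.5, -2.8]
finger_gap: 0.196
```

Request:
move_arm:
  plan:
    - {"jaw":0.01,"offset":[-0.006,-0.0007,-0.0045],"spin":0}

```text
time: 16.7
tcp_pos: [0.5986, 0.1751, 0.0602]
eef_rot: [-2.932, -0.197, -0.982]
ft_force: [7.2, 1.3, 2.6]
finger_gap: 0.195
```

Request:
move_arm:
  plan:
    - {"jaw":0.01,"offset":[-0.006,-0.0007,-0.0045],"spin":0}

```text
time: 16.8
tcp_pos: [0.5909, 0.1747, 0.0599]
eef_rot: [-2.933, -0.197, -0.981]
ft_force: [8.4, 1.4, 13.6]
finger_gap: 0.2
```

```bash
python3 st.py
```

```text
16.8 [ 0.243 -0.134  2.234 -0.166  0.404  1.81 ] [0.5909 0.1747 0.0599] [ 8.37  1.38 13.6 ] 0.2
[[ 7.915e-01  1.340e-01  5.962e-01]
 [ 1.068e-01 -9.910e-01  8.100e-02]
 [ 6.017e-01 -4.000e-04 -7.987e-01]]
```

Request:
move_arm:
  plan:
    - {"jaw":0.01,"offset":[-0.006,-0.0007,-0.0045],"spin":0}

```text
time: 16.9
tcp_pos: [0.5834, 0.1744, 0.0599]
eef_rot: [-2.933, -0.197, -0.981]
ft_force: [1.9, 2.1, 1.4]
finger_gap: 0.202
```

Request:
move_arm:
  plan:
    - {"jaw":0.01,"offset":[-0.006,-0.0007,-0.0045],"spin":0}
    - {"jaw":0.01,"offset":[-0.012,-0.0014,-0.009],"spin":0}

```text
time: 17.1
tcp_pos: [0.5682, 0.1737, 0.0598]
eef_rot: [-2.933, -0.197, -0.981]
ft_force: [7.1, -0.1, 10.4]
finger_gap: 0.201
```

Request:
move_arm:
  plan:
    - {"jaw":0.05,"offset":[0,0,0],"spin":0}
    - {"jaw":0.05,"offset":[0,0,0],"spin":0}
    - {"jaw":0.05,"offset":[0,0,0],"spin":0}
    - {"jaw":0.05,"offset":[0,0,-0.02],"spin":0}
    - {"jaw":0.05,"offset":[0,0,-0.05],"spin":0}
    - {"jaw":0.05,"offset":[0,0,-0.09],"spin":0}
    - {"jaw":0.05,"offset":[0,0,-0.09],"spin":0}

```text
time: 17.8
tcp_pos: [0.516, 0.1672, 0.1379]
eef_rot: [-2.927, -0.197, -0.991]
ft_force: [1.8, 0.0, 1.4]
finger_gap: 0.586
```

```bash
python3 st.py; python3 off.py .578 .263 .131 .608 .267 .091 .638 .271 .052
python3 - <<'E'
from h import *
im=read_camera('side'); cv2.imwrite('pics/s7.png',cv2.resize(im[150:300,260:460],None,fx=4,fy=4,interpolation=cv2.INTER_CUBIC))
E
```

```text
17.8 [ 0.275 -0.56   2.393 -0.136  0.664  1.791] [0.516  0.1672 0.1379] [1.76 0.05 1.37] 0.586
[[ 0.7871  0.1343  0.6021]
 [ 0.1056 -0.9909  0.083 ]
 [ 0.6078 -0.0017 -0.7941]]
17.8 [0.516  0.1672 0.1379]
[[ 0.0548 -0.0866  0.0507]
 [ 0.0545 -0.0865  0.1009]
 [ 0.0548 -0.0864  0.1503]]
```

View pics/s7.png

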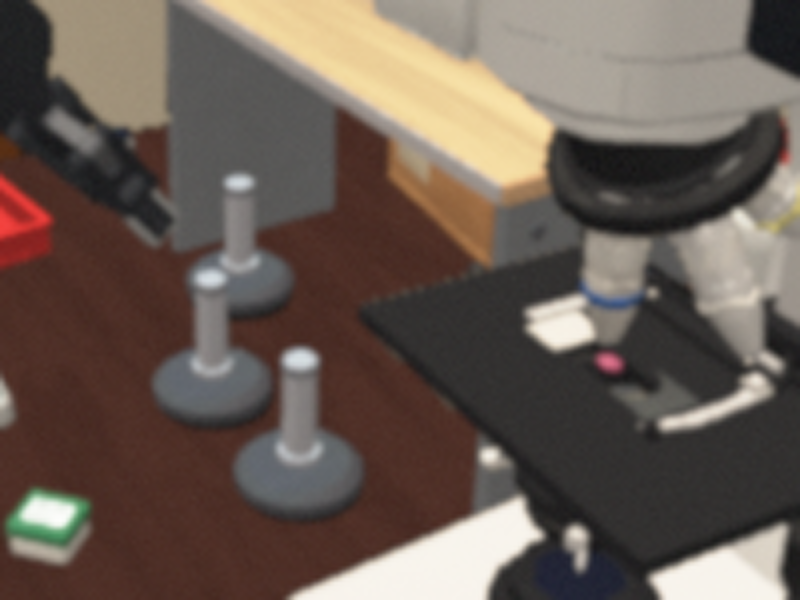

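Request:
move_arm:
  plan:
    - {"jaw":0.05,"offset":[0.02,-0.043,0.0],"spin":0}
    - {"jaw":0.05,"offset":[0.045,-0.086,0.02],"spin":0}
    - {"jaw":0.05,"offset":[0.06,-0.086,0.05],"spin":0}
    - {"jaw":0.05,"offset":[0.065,-0.086,0.09],"spin":0}
    - {"jaw":0.05,"offset":[0.065,-0.086,0.12],"spin":0}
    - {"jaw":0.05,"offset":[0.065,-0.086,0.135],"spin":0}
    - {"jaw":0.05,"offset":[0.065,-0.086,0.135],"spin":0}

```text
time: 18.55
tcp_pos: [0.6325, 0.2678, 0.055]
eef_rot: [-2.942, -0.198, -0.965]
ft_force: [-0.4, 0.4, 0.7]
finger_gap: 0.584
```

```bash
python3 st.py; python3 off.py .639 .271 .058
python3 - <<'E'
from h import *
im=read_camera('side'); cv2.imwrite('pics/s8.png',cv2.resize(im[150:300,240:440],None,fx=4,fy=4,interpolation=cv2.INTER_CUBIC))
E
```

```text
18.55 [ 0.414  0.097  2.012 -0.393  0.448  2.155] [0.6325 0.2678 0.055 ] [-0.37  0.36  0.7 ] 0.584
[[ 0.7983  0.1331  0.5874]
 [ 0.1086 -0.9911  0.077 ]
 [ 0.5924  0.0023 -0.8056]]
18.55 [0.6325 0.2678 0.055 ]
[[ 0.0074 -0.0023  0.0016]]
```

View pics/s8.png

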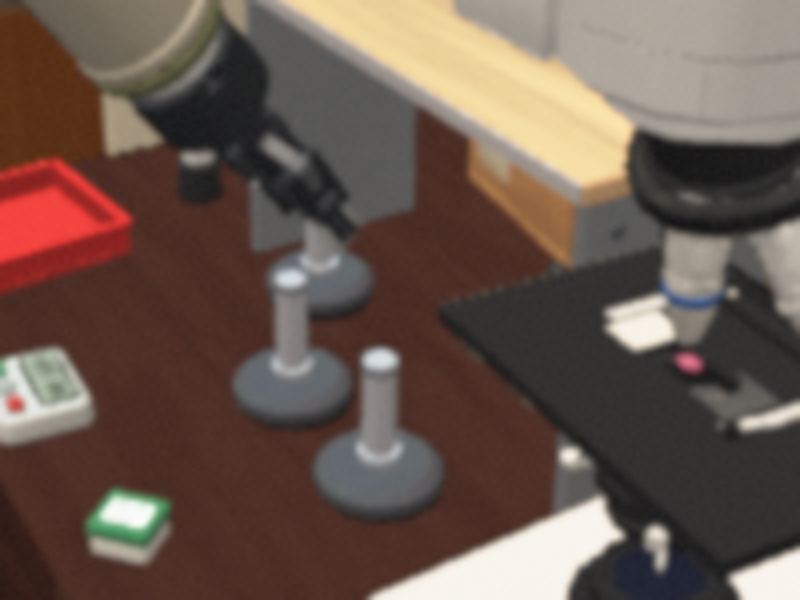

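Request:
move_arm:
  plan:
    - {"jaw":0.05,"offset":[0.006,-0.002,0.0],"spin":0}
    - {"jaw":0.05,"offset":[0.006,-0.002,0.0],"spin":0}
    - {"jaw":0.01,"offset":[0.006,-0.002,0.0],"spin":0}
    - {"jaw":0.01,"offset":[0.006,-0.002,0.0],"spin":0}
    - {"jaw":0.01,"offset":[0.006,-0.002,0.0],"spin":0}
    - {"jaw":0.01,"offset":[0.006,-0.002,0.0],"spin":0}
    - {"jaw":0.01,"offset":[0.006,-0.002,0.0],"spin":0}

```text
time: 19.3
tcp_pos: [0.6395, 0.2723, 0.0661]
eef_rot: [-2.933, -0.197, -0.979]
ft_force: [-2.3, -0.3, 5.1]
finger_gap: 0.194
```

```bash
python3 st.py
```

```text
19.3 [ 0.416  0.093  1.996 -0.387  0.457  2.15 ] [0.6395 0.2723 0.0661] [-2.27 -0.31  5.11] 0.194
[[ 7.923e-01  1.342e-01  5.951e-01]
 [ 1.070e-01 -9.910e-01  8.100e-02]
 [ 6.006e-01 -5.000e-04 -7.995e-01]]
```

Request:
move_arm:
  plan:
    - {"jaw":0.01,"offset":[-0.006,-0.0007,-0.004],"spin":0}
    - {"jaw":0.01,"offset":[-0.012,-0.0014,-0.0085],"spin":0}
    - {"jaw":0.01,"offset":[-0.018,-0.002,-0.013],"spin":0}
    - {"jaw":0.01,"offset":[-0.024,-0.0028,-0.0175],"spin":0}

```text
time: 19.7
tcp_pos: [0.6096, 0.2712, 0.0661]
eef_rot: [-2.932, -0.197, -0.98]
ft_force: [2.6, 0.4, 5.2]
finger_gap: 0.194
```

Request:
move_arm:
  plan:
    - {"jaw":0.01,"offset":[-0.006,-0.0007,-0.0045],"spin":0}

```text
time: 19.8
tcp_pos: [0.602, 0.2709, 0.066]
eef_rot: [-2.932, -0.197, -0.98]
ft_force: [3.0, 0.2, 5.7]
finger_gap: 0.201
```

Request:
move_arm:
  plan:
    - {"jaw":0.01,"offset":[-0.006,-0.0007,-0.0045],"spin":0}

```text
time: 19.9
tcp_pos: [0.5945, 0.2706, 0.0661]
eef_rot: [-2.932, -0.197, -0.98]
ft_force: [2.4, 0.3, 5.0]
finger_gap: 0.196
```

Request:
move_arm:
  plan:
    - {"jaw":0.01,"offset":[-0.006,-0.0007,-0.0045],"spin":0}

```text
time: 20.0
tcp_pos: [0.5869, 0.2703, 0.0661]
eef_rot: [-2.932, -0.197, -0.98]
ft_force: [1.9, 0.1, 6.1]
finger_gap: 0.195
```

```bash
python3 st.py
```

```text
20.0 [ 0.461 -0.029  2.123 -0.44   0.468  2.233] [0.5869 0.2703 0.0661] [1.9  0.08 6.05] 0.195
[[ 7.918e-01  1.343e-01  5.959e-01]
 [ 1.068e-01 -9.909e-01  8.140e-02]
 [ 6.014e-01 -9.000e-04 -7.989e-01]]
```

Request:
move_arm:
  plan:
    - {"jaw":0.01,"offset":[-0.006,-0.0007,-0.0045],"spin":0}
    - {"jaw":0.01,"offset":[-0.012,-0.0014,-0.009],"spin":0}
    - {"jaw":0.01,"offset":[-0.012,-0.0014,-0.009],"spin":0}
    - {"jaw":0.01,"offset":[-0.012,-0.0014,-0.009],"spin":0}
  force: 60

```text
time: 20.4
tcp_pos: [0.5718, 0.2698, 0.0661]
eef_rot: [-2.932, -0.198, -0.98]
ft_force: [-4.3, 0.6, 10.2]
finger_gap: 0.184
```

```bash
python3 st.py
python3 - <<'E'
from h import *
im=read_camera('side'); cv2.imwrite('pics/s9.png',cv2.resize(im[150:300,220:420],None,fx=4,fy=4,interpolation=cv2.INTER_CUBIC))
im=read_camera('top'); cv2.imwrite('pics/t9.png',cv2.resize(im[120:300,180:400],None,fx=3.3,fy=3.3,interpolation=cv2.INTER_CUBIC))
E
```

```text
20.4 [ 0.475 -0.066  2.158 -0.453  0.475  2.256] [0.5718 0.2698 0.0661] [-4.27  0.64 10.21] 0.184
[[ 7.919e-01  1.345e-01  5.956e-01]
 [ 1.070e-01 -9.909e-01  8.150e-02]
 [ 6.012e-01 -8.000e-04 -7.991e-01]]
```

View pics/s9.png

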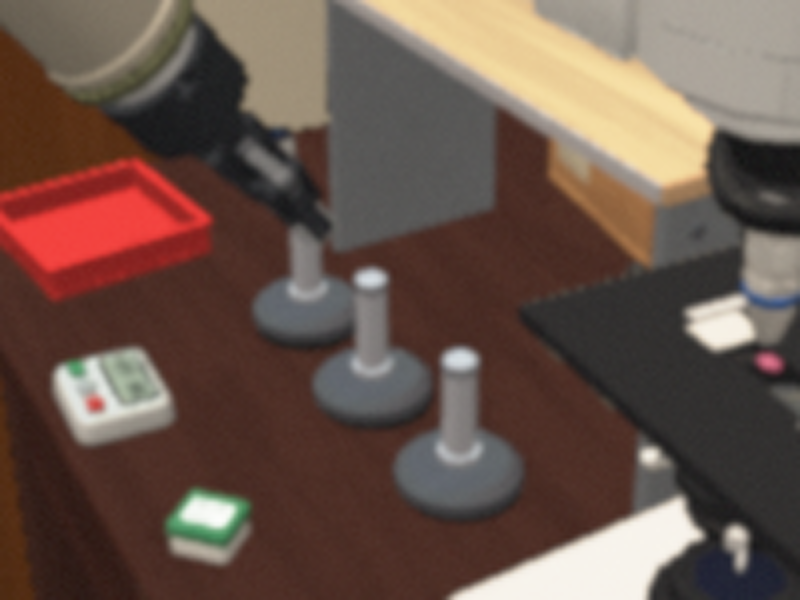

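View pics/t9.png

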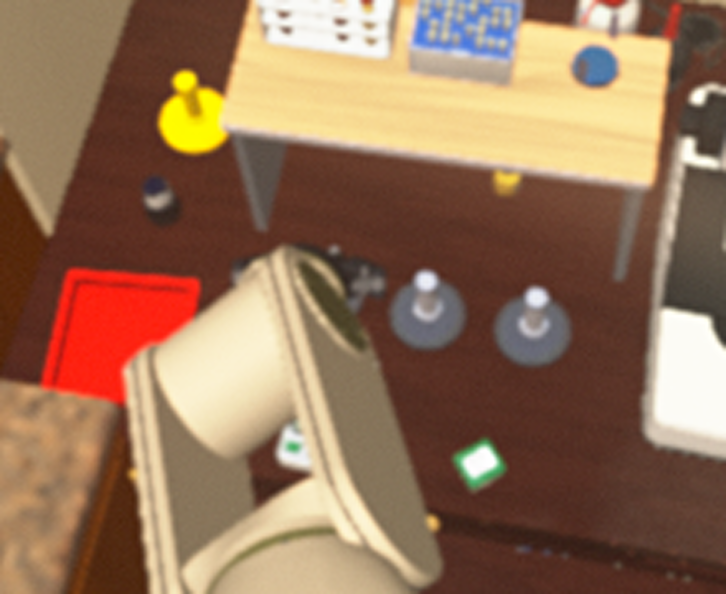

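```bash
python3 - <<'E'
from h import *
print('foot',onz('side',226.7,296.2,.013))
for px in [(245,118),(300,90),(200,118)]:
    print(px,onz('top',*px,.2).round(3),onz('top',*px,.4).round(3))
# side view bag right top corner (218,40),(222,100)
for px in [(40,218),(100,222)]: 
    o,d=ray('side',*px); print(o, d/d[1])
print('wrist left edge',onz('top',229,218,.35),onz('top',229,218,.45))
E
```

```text
foot [0.56210115 0.26687175 0.013     ]
(245, 118) [0.31  0.603 0.2  ] [0.256 0.496 0.4  ]
(300, 90) [0.168 0.615 0.2  ] [0.142 0.506 0.4  ]
(200, 118) [0.427 0.651 0.2  ] [0.351 0.534 0.4  ]
[ 0.21078131 -0.52698482  0.53590978] [ 0.26424574  1.         -0.09742534]
[ 0.21078131 -0.52698482  0.53590978] [ 0.25625607  1.         -0.23585764]
wrist left edge [0.34519036 0.32481174 0.35      ] [0.30997433 0.29314355 0.45      ]
```

```bash
python3 - <<'E'
from h import *
for px in [(148,122),(147,158),(135,175),(112,215)]: print(px,onz('side',*px,.15).round(3))
for px in [(245,118),(225,105),(290,100),(150,80)]: print('top',px,[onz('top',*px,z).round(3) for z in (.15,.25,.35)])
E
```

```text
(148, 122) [0.222 0.688 0.15 ]
(147, 158) [0.313 0.646 0.15 ]
(135, 175) [0.376 0.734 0.15 ]
(112, 215) [0.555 0.939 0.15 ]
top (245, 118) [array([0.323, 0.63 , 0.15 ]), array([0.296, 0.576, 0.25 ]), array([0.27 , 0.523, 0.35 ])]
top (225, 105) [array([0.37 , 0.685, 0.15 ]), array([0.339, 0.627, 0.25 ]), array([0.308, 0.568, 0.35 ])]
top (290, 100) [array([0.203, 0.629, 0.15 ]), array([0.187, 0.575, 0.25 ]), array([0.171, 0.521, 0.35 ])]
top (150, 80) [array([0.576, 0.848, 0.15 ]), array([0.526, 0.775, 0.25 ]), array([0.476, 0.701, 0.35 ])]
```

Request:
move_arm:
  plan:
    - {"jaw":0.01,"offset":[0.006,0,-0.008],"spin":0}
    - {"jaw":0.01,"offset":[0.012,0,-0.016],"spin":0}
    - {"jaw":0.01,"offset":[0.02,0,-0.026],"spin":0}
    - {"jaw":0.01,"offset":[0.028,0,-0.037],"spin":0}
    - {"jaw":0.01,"offset":[0.036,0,-0.048],"spin":0}
    - {"jaw":0.01,"offset":[0.036,0,-0.048],"spin":0}
  force: 60

```text
time: 21.1
tcp_pos: [0.5734, 0.2702, 0.1288]
eef_rot: [-2.93, -0.196, -0.983]
ft_force: [0.2, 0.7, -6.3]
finger_gap: 0.188
```

```bash
python3 st.py
python3 - <<'E'
from h import *
im=read_camera('side'); cv2.imwrite('pics/s10.png',cv2.resize(im[150:300,220:420],None,fx=4,fy=4,interpolation=cv2.INTER_CUBIC))
E
python3 off.py .53 .35 .126 .497 .432 .126 .497 .432 .073
```

```text
21.1 [ 0.475 -0.179  2.128 -0.36   0.603  2.148] [0.5734 0.2702 0.1288] [ 0.16  0.66 -6.27] 0.188
[[ 0.7904  0.134   0.5977]
 [ 0.1057 -0.991   0.0824]
 [ 0.6034 -0.0019 -0.7974]]
21.15 [0.5728 0.2698 0.1272]
[[-0.0261 -0.0852 -0.018 ]
 [-0.0435 -0.1709 -0.031 ]
 [-0.0754 -0.1708  0.0113]]
```

View pics/s10.png

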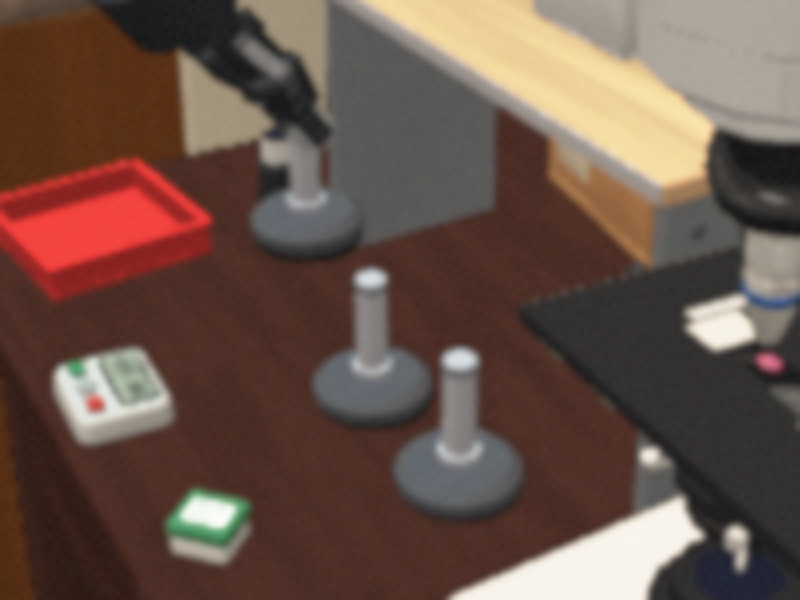

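Request:
move_arm:
  plan:
    - {"jaw":0.01,"offset":[-0.009,-0.028,-0.006],"spin":0}
    - {"jaw":0.01,"offset":[-0.017,-0.056,-0.012],"spin":0}
    - {"jaw":0.01,"offset":[-0.026,-0.085,-0.018],"spin":0}
    - {"jaw":0.01,"offset":[-0.032,-0.114,-0.022],"spin":0}
    - {"jaw":0.01,"offset":[-0.038,-0.142,-0.027],"spin":0}
    - {"jaw":0.01,"offset":[-0.041,-0.16,-0.029],"spin":0}
    - {"jaw":0.01,"offset":[-0.0435,-0.171,-0.031],"spin":0}
    - {"jaw":0.01,"offset":[-0.0435,-0.171,-0.031],"spin":0}

```text
time: 21.95
tcp_pos: [0.4953, 0.4324, 0.123]
eef_rot: [-2.935, -0.202, -0.975]
ft_force: [-0.2, 0.5, -6.8]
finger_gap: 0.184
```

```bash
python3 st.py
python3 - <<'E'
from h import *
im=read_camera('side'); cv2.imwrite('pics/s11.png',cv2.resize(im[110:260,160:360],None,fx=4,fy=4,interpolation=cv2.INTER_CUBIC))
im=read_camera('top'); cv2.imwrite('pics/t11.png',im)
E
python3 off.py .497 .432 .073
```

```text
21.95 [ 0.86   0.004  1.966 -0.612  0.76   2.657] [0.4953 0.4324 0.123 ] [-0.21  0.55 -6.84] 0.184
[[ 7.938e-01  1.367e-01  5.926e-01]
 [ 1.097e-01 -9.906e-01  8.150e-02]
 [ 5.982e-01  3.000e-04 -8.014e-01]]
22.05 [0.4959 0.4307 0.123 ]
[[-0.0289 -0.0011  0.0408]]
```

View pics/s11.png

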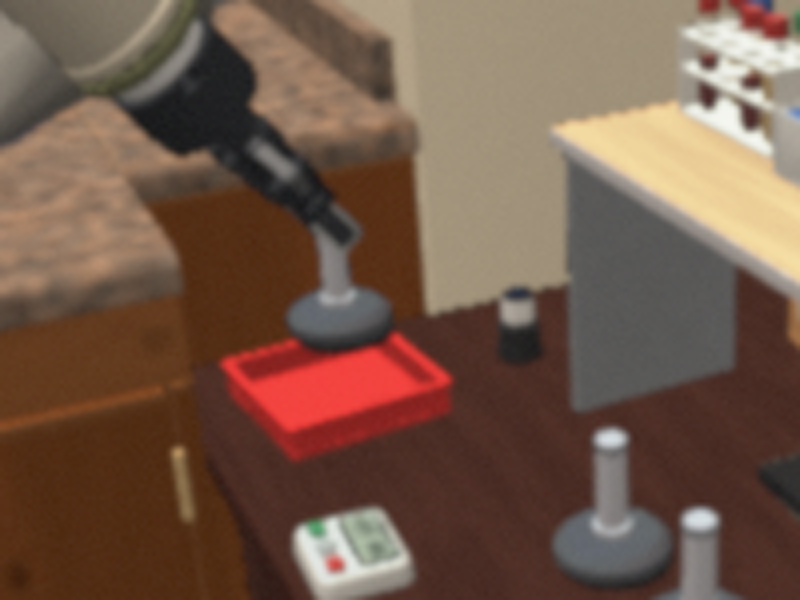

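View pics/t11.png

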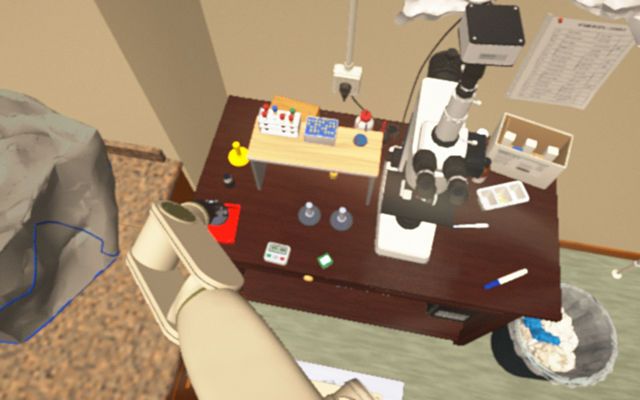

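Request:
move_arm:
  plan:
    - {"jaw":0.01,"offset":[0.0,-0.003,0],"spin":-0.05}
    - {"jaw":0.01,"offset":[0.0,-0.003,0],"spin":-0.1}
    - {"jaw":0.01,"offset":[0.0,-0.003,0],"spin":-0.1}

```text
time: 22.35
tcp_pos: [0.4961, 0.4331, 0.1234]
eef_rot: [-2.951, -0.347, -0.987]
ft_force: [-0.0, 0.8, -6.5]
finger_gap: 0.185
```

```bash
python3 st.py
python3 - <<'E'
from h import *
im=read_camera('side'); cv2.imwrite('pics/s12.png',cv2.resize(im[150:240,190:310],None,fx=6,fy=6,interpolation=cv2.INTER_CUBIC))
print(onz('side',188.8,245,.070))
for n in ['tray_in']: print([(d['conf'],onz('side',*d['at'],.004)) for d in tip_of(n,'side')])
E
```

```text
22.35 [ 0.861  0.007  1.962 -0.614  0.763  2.561] [0.4961 0.4331 0.1234] [-0.04  0.81 -6.5 ] 0.185
[[ 0.7767  0.2119  0.5932]
 [ 0.2055 -0.9754  0.0794]
 [ 0.5954  0.0602 -0.8011]]
[0.48723387 0.42563988 0.07      ]
[(0.61, array([0.48402786, 0.4190511 , 0.004     ]))]
```

View pics/s12.png

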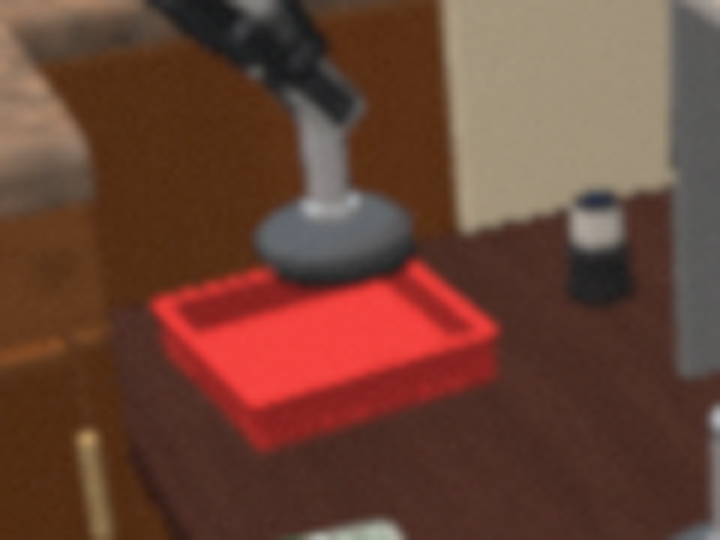

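Request:
move_arm:
  plan:
    - {"jaw":0.01,"offset":[-0.006,-0.0006,0.008],"spin":0}
    - {"jaw":0.01,"offset":[-0.012,-0.0012,0.016],"spin":0}
    - {"jaw":0.01,"offset":[-0.018,-0.0018,0.024],"spin":0}
    - {"jaw":0.01,"offset":[-0.024,-0.0024,0.032],"spin":0}
    - {"jaw":0.01,"offset":[-0.026,-0.0026,0.035],"spin":0}
    - {"jaw":0.01,"offset":[-0.026,-0.0026,0.035],"spin":0}

```text
time: 23.05
tcp_pos: [0.4951, 0.4336, 0.0783]
eef_rot: [-2.952, -0.349, -0.985]
ft_force: [-0.3, -0.1, -6.5]
finger_gap: 0.182
```

```bash
python3 st.py
python3 - <<'E'
from h import *
im=read_camera('side'); cv2.imwrite('pics/s13.png',cv2.resize(im[110:240,150:310],None,fx=5,fy=4.6,interpolation=cv2.INTER_CUBIC))
E
```

```text
23.05 [ 0.863  0.081  1.98  -0.675  0.691  2.643] [0.4951 0.4336 0.0783] [-0.31 -0.09 -6.52] 0.182
[[ 0.7772  0.2131  0.5921]
 [ 0.207  -0.9751  0.0792]
 [ 0.5943  0.061  -0.802 ]]
```

View pics/s13.png

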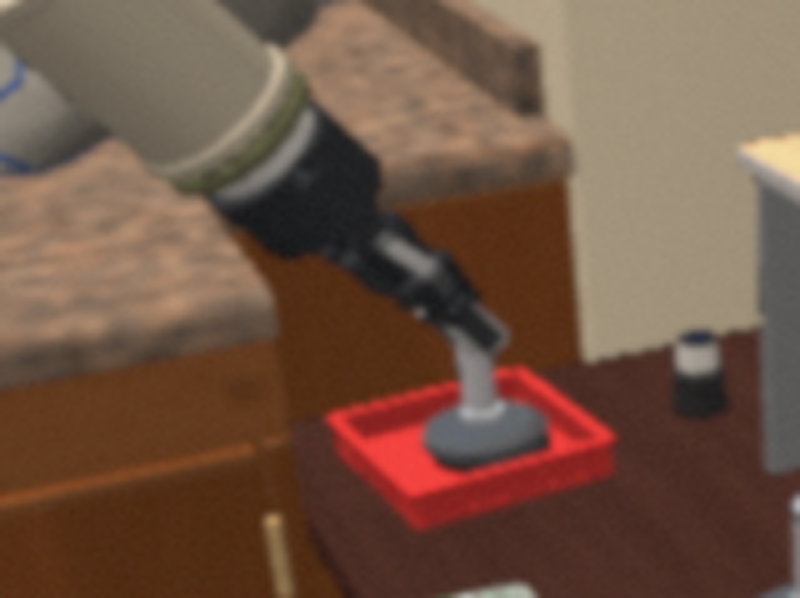

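Request:
move_arm:
  plan:
    - {"jaw":0.01,"offset":[-0.002,-0.0002,0.0028],"spin":-0.01}
    - {"jaw":0.01,"offset":[-0.0035,-0.0003,0.0047],"spin":-0.02}
    - {"jaw":0.01,"offset":[-0.0042,-0.0004,0.0056],"spin":-0.02}
    - {"jaw":0.01,"offset":[-0.0042,-0.0004,0.0056],"spin":-0.02}

```text
time: 23.5
tcp_pos: [0.4956, 0.4342, 0.0729]
eef_rot: [-2.952, -0.378, -0.99]
ft_force: [-1.0, -0.9, -6.6]
finger_gap: 0.181
```

```bash
python3 st.py
```

```text
23.5 [ 0.863  0.092  1.982 -0.686  0.68   2.638] [0.4956 0.4342 0.0729] [-1.   -0.95 -6.58] 0.181
[[ 0.7719  0.2285  0.5933]
 [ 0.2254 -0.9709  0.0806]
 [ 0.5945  0.0715 -0.8009]]
```

Request:
move_arm:
  plan:
    - {"jaw":0.01,"offset":[-0.0012,0,0.0016],"spin":0}
    - {"jaw":0.01,"offset":[-0.0018,0,0.0024],"spin":0}
    - {"jaw":0.01,"offset":[-0.0018,0,0.0024],"spin":0}

```text
time: 23.8
tcp_pos: [0.4967, 0.435, 0.0718]
eef_rot: [-2.95, -0.377, -0.993]
ft_force: [-0.4, -2.4, 3.2]
finger_gap: 0.186
```

```bash
python3 st.py
```

```text
23.8 [ 0.862  0.096  1.981 -0.691  0.675  2.644] [0.4967 0.435  0.0718] [-0.37 -2.45  3.15] 0.186
[[ 0.7704  0.2286  0.5951]
 [ 0.2245 -0.971   0.0824]
 [ 0.5967  0.0701 -0.7994]]
```

Request:
move_arm:
  plan:
    - {"jaw":0.03,"offset":[0,0,0],"spin":0}
    - {"jaw":0.045,"offset":[0,0,0],"spin":0}
    - {"jaw":0.045,"offset":[0,0,0],"spin":0}
    - {"jaw":0.045,"offset":[0,0,-0.02],"spin":0}
    - {"jaw":0.045,"offset":[0,0,-0.05],"spin":0}
    - {"jaw":0.045,"offset":[0,0,-0.09],"spin":0}
    - {"jaw":0.045,"offset":[0,0,-0.11],"spin":0}
    - {"jaw":0.045,"offset":[0.02,0,-0.14],"spin":0}
    - {"jaw":0.045,"offset":[0.02,0,-0.14],"spin":0}

```text
time: 24.7
tcp_pos: [0.4293, 0.4303, 0.201]
eef_rot: [-2.943, -0.376, -0.998]
ft_force: [0.5, 0.3, 1.0]
finger_gap: 0.524
```

```bash
python3 st.py
python3 - <<'E'
from h import *
im=read_camera('side'); cv2.imwrite('pics/s14.png',cv2.resize(im[110:290,180:420],None,fx=3.3,fy=3.3,interpolation=cv2.INTER_CUBIC))
im2=read_camera('top'); cv2.imwrite('pics/t14.png',cv2.resize(im2[120:300,180:400],None,fx=3.3,fy=3.3,interpolation=cv2.INTER_CUBIC))
E
```

```text
24.7 [ 0.969 -0.209  2.012 -0.577  0.948  2.536] [0.4293 0.4303 0.201 ] [0.55 0.3  1.04] 0.524
[[ 0.7679  0.2298  0.5979]
 [ 0.2223 -0.971   0.0878]
 [ 0.6007  0.0655 -0.7968]]
```

View pics/s14.png

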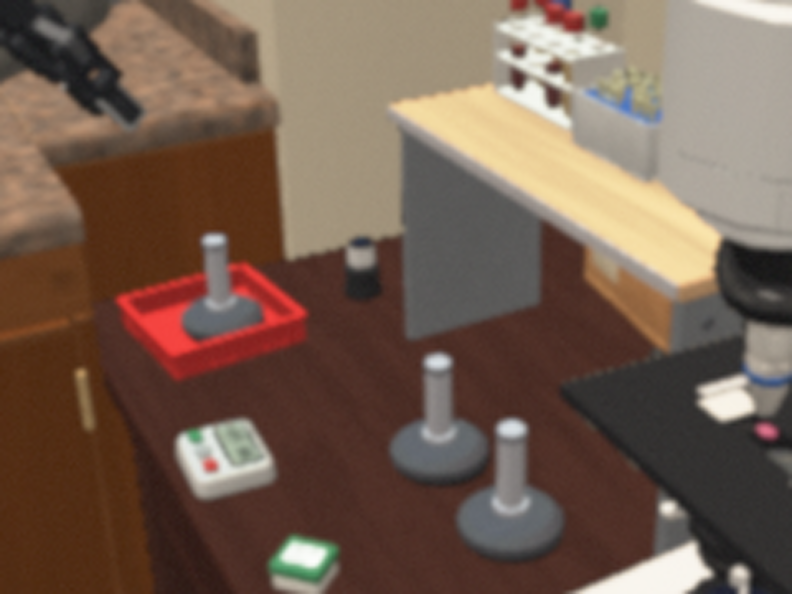

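View pics/t14.png

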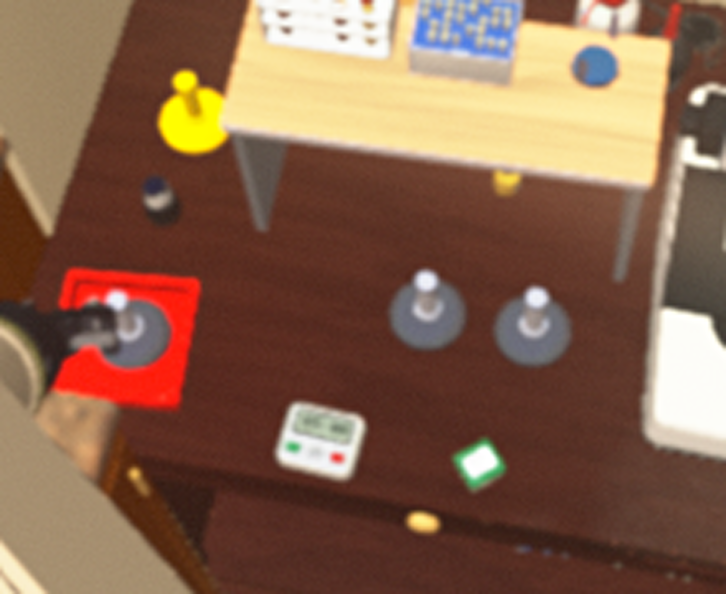

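```bash
python3 - <<'E'
from h import *
T=lambda u,v:(120+v/3.3,180+u/3.3)
print('A',onz('top',*T(133,333),.017),'stemtop',onz('top',*T(117,299),.087))
for n,u in (('B',(428,314)),('C',(533,330))): print(n,onz('top',*T(*u),.013))
S=lambda u,v:(110+v/3.3,180+u/3.3)
print('A side',onz('side',*S(223,320),.017),onz('side',*S(214,241),.087))
for n,u,s in (('B',(439,450),(437,361)),('C',(511,520),(511,428))): print(n,onz('side',*S(*u),.013),onz('side',*S(*s),.083))
for u in [(118,303),(247,265),(306,310),(180,363)]: print(onz('side',*S(*u),.024).round(3))
E
```

```text
A [0.48879033 0.43099052 0.017     ] stemtop [0.4906736  0.43139398 0.087     ]
B [0.55965682 0.17343973 0.013     ]
C [0.56225062 0.07673432 0.013     ]
A side [0.48738592 0.42027755 0.017     ] [0.48838109 0.42518208 0.087     ]
B [0.5587241  0.16767273 0.013     ] [0.56061628 0.17161815 0.083     ]
C [0.56250202 0.07281469 0.013     ] [0.56288639 0.07457406 0.083     ]
[0.416 0.479 0.024]
[0.536 0.496 0.024]
[0.55  0.391 0.024]
[0.431 0.357 0.024]
```

Request:
move_arm:
  plan:
    - {"jaw":0.045,"offset":[0.03,0.02,-0.04],"spin":0}
    - {"jaw":0.045,"offset":[0.06,0.04,-0.08],"spin":0}
    - {"jaw":0.045,"offset":[0.06,0.04,-0.08],"spin":0}
    - {"jaw":0.045,"offset":[0.06,0.04,-0.08],"spin":0}

```text
time: 25.2
tcp_pos: [0.437, 0.3956, 0.2985]
eef_rot: [-2.95, -0.375, -0.993]
ft_force: [0.6, 0.4, 0.1]
finger_gap: 0.529
```

```bash
python3 st.py
python3 - <<'E'
from h import *
im=read_camera('side'); cv2.imwrite('pics/s15.png',im)
print(bot.close_job())
E
```

```text
25.2 [ 0.909 -0.355  1.948 -0.488  1.106  2.35 ] [0.437  0.3956 0.2985] [0.58 0.44 0.1 ] 0.529
[[ 0.7708  0.2271  0.5952]
 [ 0.2229 -0.9714  0.0821]
 [ 0.5968  0.0694 -0.7994]]
the job is handed in; nothing more can be done
None
```

View pics/s15.png

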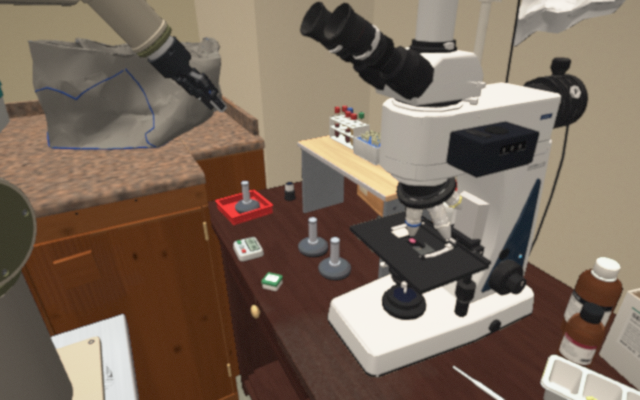

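The job is handed in, at about 25 s of the 72 s allowed. The slippery foot stands in the red tray, and the two gripping feet stand on the open desk in front of the riser.

**Lean:** The moves have no tilt command. I leaned the tool to about 37° by repeatedly commanding poses beyond reach. This ran several joints up to their stops (q3, q5 and, over the tray, q6). The readings stayed within about 0.002 rad of the listed ranges. q5 read 2.732 against a listed 2.73, so I can't rule out a slight overrun there.

**Feel:** I dragged each foot about 70 mm forward along the desk with light downward pressure, from right to left.

| Foot | Drag force | Load on the sole (estimated) | Coefficient |
|---|---|---|---|
| Right | about 6–8 N | 10–13 N | about 0.5 or more |
| Middle | 2–8 N, jerky | about 12 N | about 0.45 |
| Left | about 2.4 N, steady | about 12 N | about 0.2 or less; nearer 0.1 after allowing for sensor bias |

- **Right foot's first readings:** The gripper carried part of the weight at first, which made the force ambiguous, so I pressed down and felt it again.
- **Result:** The left foot is the slippery one.

**Last checks:**
- **Slippery foot:** it stands upright in the tray, 7–10 mm from its centre by the top camera. The side camera gives up to about 12 mm, because the two cameras differ by 5–10 mm in y there.
- **Gripping feet:** both stand upright with their axes about 57 mm in front of the riser's edge.
- **Bystanders:** the eyepiece, timer and cover-glass box look unmoved in the pictures. The dropper bottle was last seen in its place from the top.
- **Robot:** the gripper is clear of everything, with a wrist force under 1 N.

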